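# Lock the dust cup up into the bench dust collector

### The arm

A 6-joint arm with a two-finger parallel gripper is mounted at the origin on the work surface. World frame = base frame: x ahead of the robot, y to its left, z up, the work surface at z = 0. Lengths are in m, angles in rad, forces in N, time in s.
With the tool pointing down it reaches from about 0.375 to 0.9 m from the base axis. Payload 3.1 kg.
Tool frame: the origin (TCP) lies between the finger pads; the fingertips stand 14 mm ahead of it and the grasp point (between the pads) lies 5 mm behind it; y points along the fingers, z is the direction in which the jaws open and shut, and the axes are right-handed (so a half turn about y gives the same grasp; the last joint's range is limited). The gripper opens to 85 mm and grips with 20 to 120 N. Pads are 22 mm wide; open, the fingers measure 114 mm over their backs; the gripper's body (76 mm by 85 mm) begins 54 mm behind the grasp point. The pads swing forward as they close: fully open they stand 13 mm farther back than shut.
Start: joints at [1.093, 0.527, 1.433, -0, 1.181, -0.178], TCP at [0.184, 0.597, 0.22] pointing down, gripper open.
Joint ranges: [-3.08, 3.08], [-0.75, 2.2], [0.22, 2.44], [-1.43, 4.57], [0, 2.65], [-2.85, 2.85]. Speed limits (rad/s): [2.79, 2.79, 3.14, 3.14, 3.14, 3.14].

### API

Orientations are given as a unit quaternion [x, y, z, w].
In Python, from plant import * gives the robot as it stands.
- The arm moves only by the shell command python3 -m handwheel 'ROWS' [OPENING] [FORCE]. ROWS is JSON, a list of rows, each a list of 4 numbers: the shift along the tool's x, y, z in mm, then the turn about the tool's y in degrees. A call has 1 to 20 rows; each row is the pose to reach, as a shift and turn from the pose measured when the call began, along the tool's axes at that moment; what a row does not reach only later rows make up. A row lasts 1/12 s, in which the tool goes at most 41.7 mm and 7.16 degrees, less where a joint would pass 70% of its speed; a pose out of reach is approached as far as the arm can. A call with a gripper value outside its range is refused whole. OPENING is the opening, from 0 (shut) to 1 (fully open), set as the call begins (- or left out, the last holds). The fingers move at their own pace and stop on an object; FORCE is the grip in N (left out, the last holds). Time passes only in rows, so rows that repeat a pose let the fingers close. It gives the time, the measured TCP pose, the force and the opening at its end, in the units of the state.
- state(): the state, without advancing time (a new reading comes with each control period).
- snapshot(name): name is "scene" or "top" or "wrist"; returns a dict with "img" (384x512x3 uint8, red, green, blue), "depth" (384x512 float32, m along the optical axis (not along the pixel's ray), 0 where there is no reading), "intrinsics" (3x3 intrinsics, pixels), "xyz" and "attitude" of the camera in the world; the wrist camera has in their place "mount" (4x4, takes a point from camera to tool coordinates, whose origin is the TCP and whose axes are the tool frame's). Camera axes: x right, y down, z forward; pixel columns grow to the right and rows downward; lengths in m; the calibration is good to about 2 mm. The wrist camera is an equidistant fisheye: a pixel r from the principal point sees the ray r / f radians off the axis. A picture is of the moment at which its call begins: read the wrist's pose just before it.
- close_job(): hands the job in, once; it reports no verdict.
The state is a dict: "t": time; "qpos": joint angles; "joint_vel": joint speeds; "joint_efforts": joint torques, N m; "eef_pos": TCP position; "tcp_rot": TCP orientation; "force": force on the tool from outside, world axes, zero at the start; "ft_torque": the same for the moment, N m; "opening": finger opening in m.
Only numpy, scipy, OpenCV 4.12 (cv2) and the standard library are available. Lean on these libraries where they do the work, as an engineer would, in place of code of your own. Each camera call takes 0.05 s, during which the arm holds its last target.

### The job

Take the emptied dust cup by its wooden handle, lift it straight up into the mouth under the dust collector's head with its handle turned to the left of the head's front (seen facing the front), and twist the handle round to the right until the lugs drop in and lock. The collar that takes the lugs is clamped at a slightly unknown angle, so find the way in by feel and do not force anything. Leave the cup hanging locked in the head, and leave the bowl, brushes and straightedge where they are.

Things in the scene. Friction and masses are not known exactly. Their poses are not given: they have to be found in the camera images.
- collector: Bench dust collector, fixed: grey foot plate 250 x 170 x 15 (mm), column 45 x 60 at the back, 115 behind the mouth's axis, and a round head (radius 48, rising 100 above the mouth) on an arm from the column. Origin on the table under the head's axis; x points from its open front to the column, y to the left of one standing at its front and facing it, z up.
- mouth (a point): Centre of the downward mouth of the aluminium lug collar under the head, 190 above the table; axes as the collector's. Bore radius 33; three notches 120 deg apart. With the cup's yaw here called a: lugs enter at a = c - 25 deg (+-3.5 passes), lock at a = c + 25 (counter-clockwise from above). c, the collar's clamping angle, is fixed in a run, within +-12 deg, NOT measured: feel for it.
- dust_cup: Round steel dust cup, loose, 0.18 to 0.26 kg, 84 tall: body radius 34, neck radius 30.5 above 56 with three lugs (14 wide, 6 thick, undersides at 72, reaching to radius 38.5; one right above the handle). Origin: centre of its underside; z up, handle to -x. Starts upright on the table, left or right of the collector, handle roughly to the robot.
- grip (a point): Centre of the wooden handle grip: a bar 56 long (radial, along the cup's x), 20 wide, 28 high, 82 from the cup's axis to -x and 45 above its underside; take it from above across its width, firmly (it carries the spring's and the cup's moment).
- bowl: Bystander: ceramic bowl, rim radius 65, 60 high, on the side of the collector where the cup is not; origin at the centre of its underside.
- brush_a: Bystander: flat wooden brush lying in front of the collector, about 180 long, 70 wide, 14 high, head to its own +x; origin at table level where handle and head meet.
- brush_b: Bystander: flat wooden brush lying to the far left, 180 long, 55 wide, 14 high; origin as the other brush's.
- straightedge: Bystander: flat steel straightedge 220 x 30 x 5 lying to the far right; origin at the centre of its underside.
- rim (a point): Centre of the cup's bevelled rim and dark filter screen, 84 above its origin. Heights of the cup's ORIGIN below the mouth: 84 rim at the mouth, 78 lugs blocked under the collar, 67 lugs in the lock pockets, 63.5 on the ridge between notch and pocket, 58 at the hard ceiling. So: up to about 61, turn 50 deg over the ridge to a hard stop (3.5 deg past the pocket's centre), let down into the pocket.
- head_front (a point): Front of the head, 48 from its axis, 34 above the mouth. Inside is a sprung plate that pushes the cup's rim down: 1.6 N when locked, 2.4 N on the ridge, 3.8 N at the ceiling. Above 45 N between cup and collector spoils the lugs; at the turning stop that is about 1.5 N m of twist about the head's axis.
Things that resemble listed ones, but are neither listed nor needed, are in the scene too. Of the things shaped like the dust_cup, the steel one is meant.

How it is judged:
On the way, in this order (a step that is already met when the one before it is completed fails the run):
1. the dust cup is lifted clear of the table (height (world z) of dust_cup above 0.03 m), for 0.1 s.
2. the lugs have gone up through the collar's notches, the handle still to the left of the head's front (z of dust_cup in the frame of mouth above -0.0705 m and horizontal distance between dust_cup and mouth below 0.006 m and y of grip in the frame of mouth above 0.007 m), for 0.1 s.
At the end, for the whole second after the job is handed in: The cup hangs released and still in the head: origin 65.3 to 69.5 mm below the mouth (lugs down in the pockets: 67), within 5 mm of the mouth's axis, tilted under 0.06 rad, handle to the right of the head's front (grip at least 10 mm to -y and 50 mm to -x in the mouth's frame) (z of dust_cup in the frame of mouth between -0.0695 and -0.0653 m and horizontal distance between dust_cup and mouth below 0.005 m and angle between dust_cup's own z axis and vertical below 0.06 rad and x of grip in the frame of mouth below -0.06 m and y of grip in the frame of mouth below -0.012 m and linear speed of dust_cup below 0.01 m/s); the robot touches nothing.
It fails at once if the dust cup is pressed or twisted against the collector with more than 45 N (contact force between dust_cup and collector above 45 N).
It fails at once if the bowl, a brush or the straightedge is moved more than 20 mm (distance of any of bowl, brush_a, brush_b, straightedge from where it was at the start of the episode above 0.02 m).
It also fails if it takes over 72 s, if anything falls off the work surface, if the arm or the gripper's body presses on something with over 40 N, if the wrist force passes 120 N, or if a joint passes its speed limit or range.

## Working session

There is one attempt and no reset: what is moved stays moved. The work goes in short steps, Python scripts to look and compute and a shell command to move; the robot and the scene stay as the last step left them, time stands still between calls to the robot, and variables do not carry over. Pictures are saved under pics/ and viewed, and the job is handed in when it is done.

```bash
ls; mkdir -p pics
python3 - <<'E'
from plant import *
import cv2
s=state(); print(s)
for n in ["scene","top","wrist"]:
    d=snapshot(n); cv2.imwrite(f"pics/{n}0.png",d["img"][:,:,::-1])
    import numpy as np
    np.savez(f"{n}0.npz",**d)
    print(n,{k:v for k,v in d.items() if k not in("img","depth")})
E
```

```text
pics
{'t': 0.0, 'qpos': array([ 1.09350110e+00,  5.28440135e-01,  1.43390406e+00, -2.88648411e-05,
        1.18135929e+00, -1.78485059e-01]), 'joint_vel': array([-1.08006045e-03,  7.39692690e-05, -3.08077605e-04,  5.71981155e-04,
        8.24277582e-04, -2.09391616e-03]), 'joint_efforts': array([-6.87307001e-04, -4.42352486e+01, -1.78020823e+01, -1.96822175e-04,
        8.48837604e-03,  3.16275710e-06]), 'eef_pos': array([0.18362025, 0.59665576, 0.21914905]), 'tcp_rot': array([ 0.69993923, -0.10548026,  0.10501745, -0.69852009]), 'force': array([-0.06871305,  0.42817105, -0.32290361]), 'ft_torque': array([-0.00728033, -0.0268175 ,  0.00344367]), 'opening': 0.08540431913574537}
scene {'intrinsics': array([[407.42516478,   0.        , 258.75826518],
       [  0.        , 407.42516478, 195.96153881],
       [  0.        ,   0.        ,   1.        ]]), 'xyz': array([1.32914925, 0.05158406, 1.18053575]), 'attitude': array([ 0.63604481,  0.69328357, -0.2474776 , -0.23142976])}
top {'intrinsics': array([[391.22888351,   0.        , 257.55642243],
       [  0.        , 391.22888351, 198.18089646],
       [  0.        ,   0.        ,   1.        ]]), 'xyz': array([0.40704442, 0.00452364, 1.44601474]), 'attitude': array([-0.7059573 ,  0.70770475, -0.01730795,  0.02187959])}
wrist {'intrinsics': array([[297.31863964,   0.        , 256.15050206],
       [  0.        , 297.31863964, 196.36394191],
       [  0.        ,   0.        ,   1.        ]]), 'mount': array([[-1.76465975e-03,  9.51013697e-01,  3.09143710e-01,
        -7.95195293e-02],
       [-1.31740947e-03, -3.09146134e-01,  9.51013634e-01,
        -1.52739028e-01],
       [ 9.99997575e-01,  1.27094663e-03,  1.79841219e-03,
         3.51429718e-04],
       [ 0.00000000e+00,  0.00000000e+00,  0.00000000e+00,
         1.00000000e+00]])}
```

View pics/scene0.png

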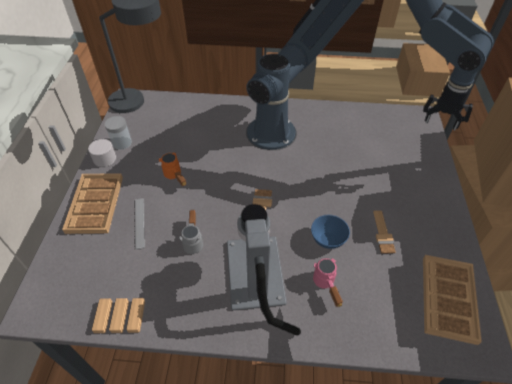

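View pics/top0.png

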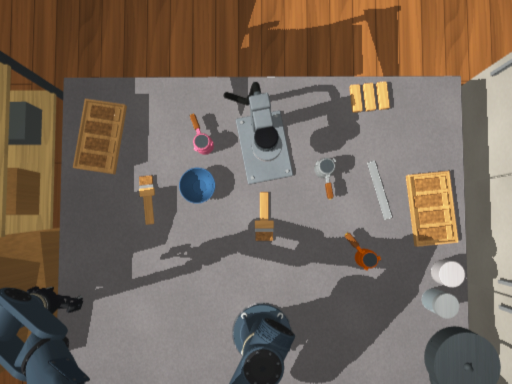

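View pics/wrist0.png

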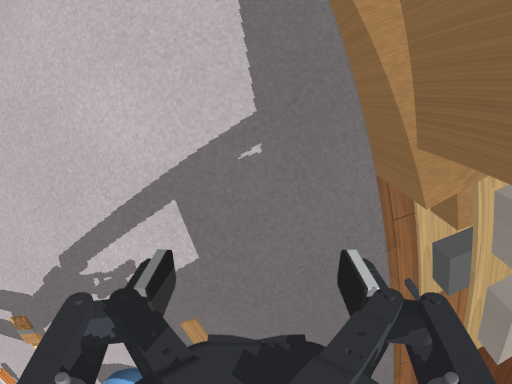

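Three cup-shaped things in the top view: pink (203,143), orange (368,258), and grey steel with a wooden handle (326,167). The steel one fits: it is beside the collector, opposite the bowl, with its handle to the robot. I'll confirm it in an enlarged crop and measure.

```bash
cat > h.py <<'E'
import numpy as np, cv2
from scipy.spatial.transform import Rotation as R
def cloud(d):
    K=d["intrinsics"]; z=d["depth"]; v,u=np.mgrid[:z.shape[0],:z.shape[1]]
    P=np.stack([(u-K[0,2])/K[0,0]*z,(v-K[1,2])/K[1,1]*z,z],-1)
    return P@R.from_quat(d["attitude"]).as_matrix().T+d["xyz"]
def ray(d,uv,h):
    K=d["intrinsics"]; uv=np.atleast_2d(uv)
    r=np.stack([(uv[:,0]-K[0,2])/K[0,0],(uv[:,1]-K[1,2])/K[1,1],np.ones(len(uv))],-1)@R.from_quat(d["attitude"]).as_matrix().T
    return d["xyz"]+r*((h-d["xyz"][2])/r[:,2])[:,None]
E
python3 - <<'E'
from h import *
d=dict(np.load("top0.npz")); s=dict(np.load("scene0.npz"))
a=cv2.resize(d["img"][70:220,215:365],None,fx=4,fy=4,interpolation=cv2.INTER_CUBIC)
cv2.imwrite("pics/crop1.png",a[:,:,::-1])
b=cv2.resize(s["img"][180:320,160:310],None,fx=4,fy=4,interpolation=cv2.INTER_CUBIC)
cv2.imwrite("pics/crop2.png",b[:,:,::-1])
C=cloud(d); 
for uv in [(326,167),(329,193),(267,138),(280,172),(330,230)]: print(uv,C[uv[1],uv[0]],d["img"][uv[1],uv[0]])
C2=cloud(s)
for uv in [(190,232),(193,217),(255,213),(264,298)]: print(uv,C2[uv[1],uv[0]],s["img"][uv[1],uv[0]])
E
```

```text
(326, 167) [ 0.59090678 -0.22602818  0.0864414 ] [85 93 95]
(329, 193) [ 0.50154878 -0.23966955  0.06203937] [166  98  43]
(267, 138) [ 0.65065021 -0.01663884  0.29166276] [30 31 33]
(280, 172) [ 0.58300625 -0.0691933   0.01182714] [147 155 157]
(330, 230) [ 0.36924328 -0.25285492 -0.00143025] [148 142 142]
(190, 232) [ 0.59986461 -0.22614756  0.0902012 ] [71 75 76]
(193, 217) [ 0.52020452 -0.2345264   0.06369273] [128  87  58]
(255, 213) [ 0.65598797 -0.00991642  0.29044843] [25 24 26]
(264, 298) [0.84891018 0.03128417 0.17600188] [25 24 23]
```

View pics/crop1.png

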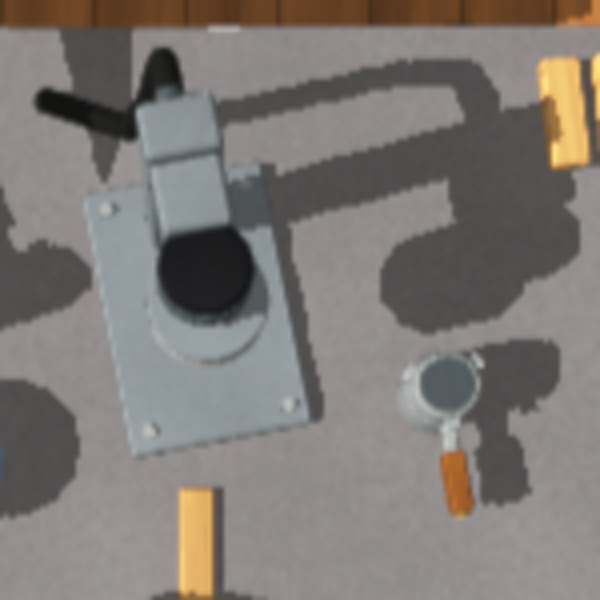

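View pics/crop2.png

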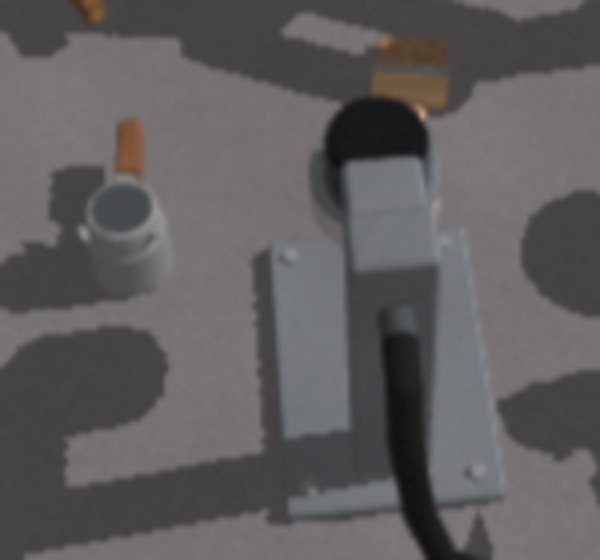

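The crops show the steel cup with its screen at about crop (447,385), three lugs and an orange-brown wooden handle ending at (458,515): the cup that is meant. Now precise measuring.

```bash
cat > meas.py <<'E'
from h import *
D={"top":dict(np.load("top0.npz")),"scene":dict(np.load("scene0.npz"))}
win={"top":dict(cup=(300,150,350,210),head=(245,115,290,165),plate=(225,80,300,195)),
     "scene":dict(cup=(170,205,215,260),head=(235,195,275,225),plate=(215,225,300,315))}
for n,d in D.items():
    C=cloud(d); im=d["img"].astype(int); hsv=cv2.cvtColor(d["img"],cv2.COLOR_RGB2HSV)
    def sub(k):
        m=np.zeros(im.shape[:2],bool); x0,y0,x1,y1=win[n][k]; m[y0:y1,x0:x1]=1; return m
    w=sub("cup"); z=C[...,2]
    han=w&(hsv[...,1]>110)&(z>.035)
    scr=w&(z>.076)&(z<.1)
    for nm,m,h in (("handle",han,.058),("rimtop",scr,.084)):
        v,u=np.nonzero(m); P=ray(d,np.c_[u,v],h); c,(r1,r2),an=cv2.minAreaRect(P[:,:2].astype(np.float32)*1000)
        print(n,nm,len(u),"mean",P.mean(0).round(4),"rect",np.round(c,1),round(r1,1),round(r2,1),round(an,1),"z med",np.median(z[m]).round(4), "cloud mean",C[m].mean(0).round(4))
        if nm=="handle":
            cc=np.cov(P[:,:2].T); ev,V=np.linalg.eigh(cc); print("  axis deg",np.degrees(np.arctan2(*V[::-1,1])))
    # dark screen
    hm=sub("head")&(im.sum(-1)<150)&(z>.27)
    v,u=np.nonzero(hm); P=ray(d,np.c_[u,v],.29)
    hull=cv2.convexHull((P[:,:2]*1000).astype(np.float32))[:,0]
    (cx,cy),r=cv2.minEnclosingCircle(hull); print(n,"head enclosing",cx,cy,r,np.median(z[hm]))
    if n=="top":
        pm=sub("plate")&(z>.008)&(z<.022)&(hsv[...,1]<60)
        v,u=np.nonzero(pm); P=ray(d,np.c_[u,v],.015); 
        ((cx,cy),(r1,r2),an)=cv2.minAreaRect((P[:,:2]*1000).astype(np.float32)); print("plate",cx,cy,r1,r2,an,len(u))
        print(cv2.boxPoints(((cx,cy),(r1,r2),an)))
E
python3 meas.py
```

```text
top handle 94 mean [ 0.5109 -0.2395  0.058 ] rect [ 510.6 -239.6] 54.9 21.0 8.8 z med 0.0592 cloud mean [ 0.51   -0.2368  0.0726]
  axis deg -171.41467673708158
top rimtop 246 mean [ 0.5943 -0.2272  0.084 ] rect [ 591.3 -223.1] 63.1 63.3 89.8 z med 0.0835 cloud mean [ 0.5944 -0.2273  0.0834]
top head enclosing 653.4226684570312 -15.0991849899292 36.45444869995117 0.2898159962592953
plate 717.065185546875 -3.633941650390625 409.9835205078125 249.1402587890625 4.994756698608398 1873
[[ 502.00623   102.61563 ]
 [ 523.6975   -145.57855 ]
 [ 932.12415  -109.883514]
 [ 910.43286   138.31067 ]]
scene handle 60 mean [ 0.5142 -0.2398  0.058 ] rect [ 514.  -239.9] 48.6 13.8 10.6 z med 0.0602 cloud mean [ 0.5161 -0.2391  0.0607]
  axis deg -168.55990938775062
scene rimtop 273 mean [ 0.5979 -0.2274  0.084 ] rect [ 597.6 -232.1] 70.0 67.4 30.1 z med 0.0855 cloud mean [ 0.5987 -0.2271  0.0852]
scene head enclosing 662.616455078125 -17.110849380493164 39.23893356323242 0.29192132442163654
```

```bash
cat >> h.py <<'E'
def tool(s): return np.array(s["eef_pos"]),R.from_quat(s["tcp_rot"]).as_matrix()
def togo(s,target,yaw):
    """target TCP world, yaw = world heading of tool x (deg) -> row"""
    p,M=tool(s); sh=M.T@(np.asarray(target)-p)*1000
    cur=np.degrees(np.arctan2(M[1,0],M[0,0])); dy=-(yaw-cur)
    dy=(dy+180)%360-180
    return np.r_[sh,dy].round(1),cur
E
python3 - <<'E'
from h import *; from plant import *
s=state(); print(tool(s)[1].round(3))
print(togo(s,[0.45,0.1,0.33],11)); print(togo(s,[0.52,-0.015,0.36],11))
E
```

```text
[[ 0.956 -0.001  0.294]
 [-0.294 -0.002  0.956]
 [-0.    -1.    -0.002]]
(array([ 400.7, -110.1, -396.6,  -28.1]), np.float64(-17.118850193580744))
(array([ 501.5, -140. , -485.9,  -28.1]), np.float64(-17.118850193580744))
```

```bash
python3 -m handwheel '[[30,-30,-30,0],[60,-60,-60,0],[90,-100,-95,0],[120,-110,-130,-4],[160,-120,-165,-8],[195,-130,-195,-12],[225,-140,-225,-16],[255,-140,-255,-20],[285,-140,-285,-24],[315,-140,-315,-28],[345,-140,-345,-28],[375,-140,-370,-28],[405,-140,-400,-28],[435,-140,-425,-28],[465,-140,-455,-28],[500,-140,-486,-28],[500,-140,-486,-28],[500,-140,-486,-28],[500,-140,-486,-28]]' 1 30
python3 - <<'E'
from h import *; from plant import *
s=state(); print(s["eef_pos"],togo(s,[0.52,-0.015,0.36],11))
d=snapshot("wrist"); np.savez("w1.npz",**d,p=s["eef_pos"],q=s["tcp_rot"]); cv2.imwrite("pics/w1.png",d["img"][:,:,::-1])
E
```

```text
t: 1.73
eef_pos: [0.5211, -0.0193, 0.3593]
tcp_rot: [0.705, 0.065, -0.065, -0.703]
force: [-0.3, 0.8, 0.5]
opening: 0.0855
[ 0.52106748 -0.019272    0.35932301] (array([-0.3, -0.7,  4.4, -0.4]), np.float64(10.569705606690908))
```

View pics/w1.png

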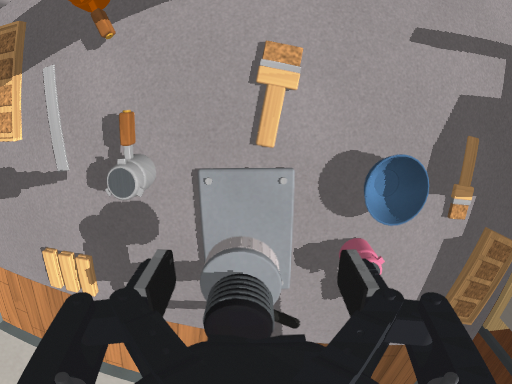

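The view shows the collector's plate at about (247,230), its head disc at (242,275), the steel cup at (127,178) with the handle at (127,127), the bowl at (396,190) and brush_a at (275,95). Measuring from this view.

```bash
cat >> h.py <<'E'
def wdirs(d,uv):
    K=d["intrinsics"]; uv=np.atleast_2d(uv).astype(float); x=(uv-[K[0,2],K[1,2]])/K[0,0]
    th=np.hypot(*x.T); k=np.sin(th)/np.maximum(th,1e-9)
    return np.c_[x*k[:,None],np.cos(th)]
def wpose(d):
    T=np.eye(4); T[:3,:3]=R.from_quat(d["q"]).as_matrix(); T[:3,3]=d["p"]; return T@d["mount"]
def wcloud(d):
    z=d["depth"]; v,u=np.mgrid[:z.shape[0],:z.shape[1]]
    r=wdirs(d,np.c_[u.ravel(),v.ravel()]); P=r*(z.ravel()/r[:,2])[:,None]; T=wpose(d)
    return (P@T[:3,:3].T+T[:3,3]).reshape(*z.shape,3)
def wray(d,uv,h):
    T=wpose(d); r=wdirs(d,uv)@T[:3,:3].T; return T[:3,3]+r*((h-T[2,3])/r[:,2])[:,None]
def circ(P):
    A=np.c_[2*P,np.ones(len(P))]; s=np.linalg.lstsq(A,(P**2).sum(1),rcond=None)[0]; return s[0],s[1],np.sqrt(s[2]+s[0]**2+s[1]**2)
E
python3 - <<'E'
from h import *
d=dict(np.load("w1.npz")); C=wcloud(d); z=C[...,2]; im=d["img"]; hsv=cv2.cvtColor(im,cv2.COLOR_RGB2HSV)
for uv in [(242,258),(242,275),(242,300),(215,270),(245,205),(127,178),(127,127),(247,240),(300,130)]: print(uv,C[uv[1],uv[0]].round(4),im[uv[1],uv[0]])
a=cv2.resize(im[150:350,90:310],None,fx=3.4,fy=3,interpolation=cv2.INTER_CUBIC); cv2.imwrite("pics/w1c.png",a[:,:,::-1])
# plate
def win(x0,y0,x1,y1):
    m=np.zeros(z.shape,bool); m[y0:y1,x0:x1]=1; return m
pm=win(190,160,310,235)&(z>.008)&(z<.025)
v,u=np.nonzero(pm); P=wray(d,np.c_[u,v],.015)[:,:2]*1000
pu=u; 
L=[];Rr=[]
for r in range(178,230):
    c=u[v==r]; L.append((c.min()-.5,r)); Rr.append((c.max()+.5,r))
for nm,e in(("L",L),("R",Rr)):
    Q=wray(d,np.array(e),.015)[:,:2]; vx,vy,x0,y0=cv2.fitLine(Q.astype(np.float32),cv2.DIST_HUBER,0,.01,.01).ravel(); print(nm,np.degrees(np.arctan(vy/vx)),x0,y0, y0-vy/vx*(x0-.65))
T=[(c,v[u==c].min()-.5) for c in range(208,288)]
Q=wray(d,np.array(T),.015)[:,:2]; vx,vy,x0,y0=cv2.fitLine(Q.astype(np.float32),cv2.DIST_HUBER,0,.01,.01).ravel(); print("front",np.degrees(np.arctan2(vy,vx)),x0,y0)
# cup
han=win(110,100,145,150)&(hsv[...,1]>110)&(z>.04)
v,u=np.nonzero(han); Pc=C[han]; print("handle",len(u),np.percentile(Pc[:,2],[5,50,95]))
P=wray(d,np.c_[u,v],.057)[:,:2]; ev,V=np.linalg.eigh(np.cov(P.T)); print(P.mean(0),np.degrees(np.arctan(V[1,1]/V[0,1])))
t=han&(z>.055); P=C[t][:,:2]; ev,V=np.linalg.eigh(np.cov(P.T)); print("top face",t.sum(),P.mean(0),np.degrees(np.arctan(V[1,1]/V[0,1])))
rm=win(100,150,165,210)&(z>.079)&(z<.09); v,u=np.nonzero(rm); P=wray(d,np.c_[u,v],.084)[:,:2]; print("rim",len(u),P.mean(0),cv2.minEnclosingCircle((P*1000).astype(np.float32)))
# dark screen
sc=rm&(im.sum(-1)<330); v,u=np.nonzero(sc); P=wray(d,np.c_[u,v],.084)[:,:2]; print("screen",len(u),P.mean(0))
E
```

```text
(242, 258) [ 0.606  -0.0185  0.2289] [148 153 157]
(242, 275) [ 0.6233 -0.0153  0.2361] [31 33 35]
(242, 300) [ 0.6227 -0.0134  0.2815] [24 23 25]
(215, 270) [ 0.6286 -0.0458  0.2275] [144 150 155]
(245, 205) [ 0.6223 -0.0205  0.0131] [143 148 152]
(127, 178) [ 0.588  -0.2151  0.084 ] [89 93 97]
(127, 127) [ 0.5113 -0.2343  0.0569] [170 108  57]
(247, 240) [ 0.598  -0.0153  0.199 ] [142 136 136]
(300, 130) [ 0.4744  0.049  -0.001 ] [155 148 149]
L 11.019917 0.6279771 -0.10361918 -0.09933042
R 11.321975 0.59337515 0.060730293 0.07206764
front -79.39687 0.55565965 -0.029190017
handle 475 [0.04287199 0.05667876 0.0587174 ]
[ 0.51281483 -0.23572376] 8.305536977278445
top face 334 [ 0.51441921 -0.23685585] -61.82013941301518
rim 896 [ 0.59617977 -0.22371857] ((596.4031982421875, -224.36471557617188), 30.308162689208984)
screen 610 [ 0.5971091  -0.22598567]
```

View pics/w1c.png

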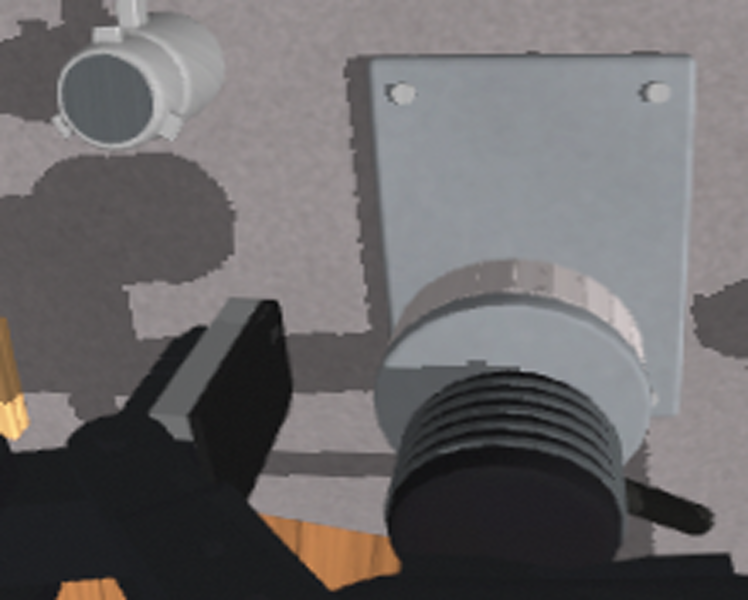

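Run:
```python
from h import *
d=dict(np.load("w1.npz")); C=wcloud(d); z=C[...,2]; im=d["img"].astype(int); hsv=cv2.cvtColor(d["img"],cv2.COLOR_RGB2HSV)
for u in (225,242,260):
  print(u,[(v,C[v,u].round(3).tolist(),im[v,u].sum()) for v in range(232,276,3)])
```

```text
225 [(232, [0.682, -0.048, 0.012], np.int64(445)), (235, [0.688, -0.047, 0.013], np.int64(445)), (238, [0.694, -0.046, 0.013], np.int64(442)), (241, [0.606, -0.041, 0.195], np.int64(346)), (244, [0.605, -0.04, 0.205], np.int64(343)), (247, [0.605, -0.039, 0.213], np.int64(342)), (250, [0.603, -0.038, 0.223], np.int64(242)), (253, [0.604, -0.038, 0.227], np.int64(307)), (256, [0.607, -0.037, 0.229], np.int64(456)), (259, [0.611, -0.037, 0.229], np.int64(454)), (262, [0.614, -0.036, 0.23], np.int64(449)), (265, [0.619, -0.036, 0.228], np.int64(449)), (268, [0.623, -0.035, 0.229], np.int64(445)), (271, [0.626, -0.034, 0.23], np.int64(438)), (274, [0.63, -0.034, 0.229], np.int64(271))]
242 [(232, [0.675, -0.017, 0.015], np.int64(446)), (235, [0.681, -0.016, 0.015], np.int64(445)), (238, [0.6, -0.021, 0.193], np.int64(395)), (241, [0.598, -0.021, 0.205], np.int64(417)), (244, [0.598, -0.021, 0.211], np.int64(416)), (247, [0.598, -0.02, 0.219], np.int64(400)), (250, [0.597, -0.02, 0.228], np.int64(308)), (253, [0.6, -0.02, 0.229], np.int64(467)), (256, [0.603, -0.019, 0.23], np.int64(456))
[... 235 characters left out ...]
 [0.624, -0.015, 0.233], np.int64(59))]
260 [(232, [0.669, 0.016, 0.015], np.int64(445)), (235, [0.675, 0.017, 0.014], np.int64(445)), (238, [0.68, 0.018, 0.015], np.int64(446)), (241, [0.601, 0.001, 0.19], np.int64(471)), (244, [0.6, 0.001, 0.199], np.int64(474)), (247, [0.6, 0.001, 0.207], np.int64(491)), (250, [0.6, 0.001, 0.214], np.int64(491)), (253, [0.6, 0.0, 0.223], np.int64(354)), (256, [0.6, 0.0, 0.228], np.int64(428)), (259, [0.603, 0.001, 0.229], np.int64(460)), (262, [0.607, 0.002, 0.229], np.int64(460)), (265, [0.61, 0.002, 0.23], np.int64(457)), (268, [0.616, 0.003, 0.228], np.int64(457)), (271, [0.619, 0.004, 0.229], np.int64(457)), (274, [0.622, 0.005, 0.23], np.int64(455))]
```

Run:
```python
from h import *
from scipy.optimize import least_squares
d=dict(np.load("w1.npz")); C=wcloud(d); z=C[...,2]; im=d["img"].astype(int).sum(-1)
w=np.zeros(z.shape,bool); w[232:345,195:290]=1
def fit(P,nm,r0=None):
    f=(lambda q:np.hypot(P[:,0]-q[0],P[:,1]-q[1])-(r0 or q[2]))
    s=least_squares(f,[.65,-.015,.05],loss="huber",f_scale=.001).x; print(nm,len(P),s.round(4),"rms",np.sqrt(np.median(f(s)**2)).round(5))
m=w&(z>.192)&(z<.218)&(C[...,0]<.68); fit(C[m][:,:2],"collar wall"); 
m2=w&(abs(z-.2295)<.003)&(im>380)
e=[]
cols=np.nonzero(m2.any(0))[0]
for u in range(cols.min()+3,cols.max()-3):
    v=np.nonzero(m2[:,u])[0].min(); e.append((u,v-.5))
for r in range(262,290):
    c=np.nonzero(m2[r])[0]
    if len(c): e+= [(c.min()-.5,r)]
P=wray(d,np.array(e),.2295)[:,:2]; fit(P,"flange edge"); fit(P,"flange edge r48",.048)
# black cylinder
m3=w&(im<120)&(z>.24)&(z<.285); fit(C[m3][:,:2],"bellows")
# top view
d=dict(np.load("top0.npz")); z=cloud(d)[...,2]; im=d["img"].astype(int).sum(-1)
m=np.zeros(z.shape,bool); m[115:165,245:290]=1; m&=(z>.28)&(im<150); v,u=np.nonzero(m)
c=cv2.findContours(m.astype(np.uint8),cv2.RETR_EXTERNAL,cv2.CHAIN_APPROX_NONE)[0]; c=max(c,key=len)[:,0]
P=ray(d,c,.29)[:,:2]; keep=P[:,0]<.66; fit(P[keep],"top cap")
```

```text
collar wall 666 [ 0.644  -0.0146  0.0464] rms 0.00031
flange edge 99 [ 0.6339 -0.0187  0.037 ] rms 0.00173
flange edge r48 99 [ 0.6453 -0.0138  0.05  ] rms 0.00046
bellows 599 [ 0.6585 -0.0119  0.0354] rms 0.00037
top cap 38 [ 0.6538 -0.014   0.033 ] rms 0.00057
```

Run:
```python
from h import *; from plant import *
s=state(); print(togo(s,[0.49,-0.24,0.20],8.4))
```

```text
(array([ -69.8,  159.6, -213.7,    2.3]), np.float64(10.652251004119988))
```

```bash
python3 -m handwheel '[[-20,0,-30,0],[-40,0,-65,0],[-60,15,-100,1],[-70,45,-135,2],[-70,80,-170,2.3],[-70,115,-205,2.3],[-70,150,-214,2.3],[-70,160,-214,2.3],[-70,160,-214,2.3],[-70,160,-214,2.3],[-70,160,-214,2.3]]'
python3 - <<'E'
from h import *; from plant import *
s=state(); print(s["eef_pos"])
d=snapshot("wrist"); np.savez("w2.npz",**d,p=s["eef_pos"],q=s["tcp_rot"]); cv2.imwrite("pics/w2.png",d["img"][:,:,::-1])
E
```

```text
t: 2.7
eef_pos: [0.4904, -0.2392, 0.2009]
tcp_rot: [0.706, 0.052, -0.052, -0.705]
force: [0.0, -0.6, 0.6]
opening: 0.0852
[ 0.49041966 -0.23922972  0.20091914]
```

View pics/w2.png

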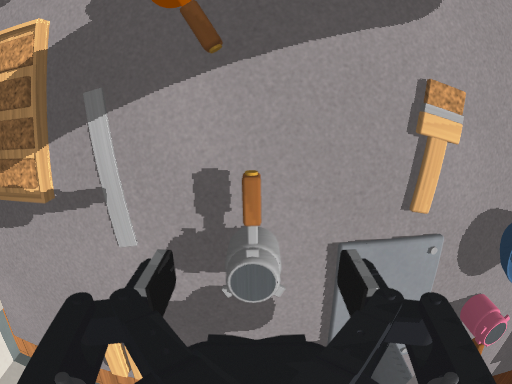

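The view shows the handle from (253,172) to (252,227) and the screen at (253,283), lying between the fingers.

```bash
cat > cupm.py <<'E'
from h import *
import sys
d=dict(np.load(sys.argv[1])); C=wcloud(d); z=C[...,2]; im=d["img"]; hsv=cv2.cvtColor(im,cv2.COLOR_RGB2HSV)
x0,y0,x1,y1=map(int,sys.argv[2:6]); w=np.zeros(z.shape,bool); w[y0:y1,x0:x1]=1
zt=float(sys.argv[6]) if len(sys.argv)>6 else 0
han=w&(hsv[...,1]>110)&(z-zt>.05); v,u=np.nonzero(han); P=wray(d,np.c_[u,v],zt+.059)[:,:2]
print("handle",len(u),np.percentile(z[han],[5,50,95]).round(4))
c,sz,an=cv2.minAreaRect((P*1000).astype(np.float32)); print(np.round(c,1),np.round(sz,1),an); ev,V=np.linalg.eigh(np.cov(P.T)); print("mean",P.mean(0),np.degrees(np.arctan(V[1,1]/V[0,1])))
sc=w&(hsv[...,1]<70)&(im.astype(int).sum(-1)<330)&(z-zt>.075)&(z-zt<.093); v,u=np.nonzero(sc); P=wray(d,np.c_[u,v],zt+.084)[:,:2]
print("screen",len(u),P.mean(0),cv2.minEnclosingCircle((P*1000).astype(np.float32)),np.median(z[sc]))
rm=w&(z-zt>.078)&(z-zt<.093);
E
python3 cupm.py w2.npz 215 160 290 310
```

```text
handle 916 [0.0546 0.0577 0.0589]
[ 511.1 -240.8] [57.6 18.7] 8.767868041992188
mean [ 0.51131685 -0.24051506] 9.032278888843503
screen 1468 [ 0.59451732 -0.22922674] ((588.3893432617188, -232.9715118408203), 35.10454177856445) 0.08331128927758139
```

Run:
```python
from h import *; from plant import *
s=state(); print(togo(s,[0.5015,-0.2415,0.042],8.5))
```

```text
(array([ 1.020e+01,  1.596e+02, -3.100e+00, -1.000e-01]), np.float64(8.44419925895923))
```

```bash
python3 -m handwheel '[[5,20,-2,0],[10,50,-3,0],[10,80,-3,0],[10,105,-3,0],[10,125,-3,0],[10,140,-3,0],[10,150,-3,0],[10,156,-3,0],[10,160,-3,0],[10,160,-3,0],[10,160,-3,0]]' 1 30
python3 - <<'E'
from h import *; from plant import *
s=state(); print(togo(s,[0.5015,-0.2415,0.042],8.5),s["force"])
E
```

```text
t: 3.67
eef_pos: [0.502, -0.2417, 0.0426]
tcp_rot: [0.707, 0.053, -0.051, -0.704]
force: [-0.2, -0.5, 0.7]
opening: 0.0852
(array([-0.4,  0.6,  0.3, -0. ]), np.float64(8.462114463953105)) [-0.23897714 -0.51260901  0.72165291]
```

```bash
python3 -m handwheel '[[0,0,0,0],[0,0,0,0],[0,0,0,0],[0,0,0,0],[0,0,0,0],[0,0,0,0],[0,0,0,0],[0,0,0,0]]' 0 30; python3 -m handwheel '[[0,0,0,0],[0,0,0,0],[0,0,0,0],[0,0,0,0]]' 0 115; python3 -m handwheel '[[0,-5,0,0],[0,-10,0,0],[0,-20,0,0],[0,-40,0,0],[0,-60,0,0],[0,-60,0,0],[0,-60,0,0],[0,-60,0,0]]'
python3 - <<'E'
from h import *; from plant import *
s=state(); print(s["ft_torque"],s["force"],s["eef_pos"])
d=snapshot("wrist"); np.savez("w3.npz",**d,p=s["eef_pos"],q=s["tcp_rot"]); cv2.imwrite("pics/w3.png",d["img"][:,:,::-1])
E
```

```text
t: 4.33
eef_pos: [0.5019, -0.2418, 0.0426]
tcp_rot: [0.707, 0.053, -0.052, -0.704]
force: [-1.3, -0.8, 1.5]
opening: 0.0187
t: 4.67
eef_pos: [0.5018, -0.2418, 0.0427]
tcp_rot: [0.707, 0.053, -0.052, -0.704]
force: [-0.5, -0.1, 2.4]
opening: 0.0155
t: 5.33
eef_pos: [0.5012, -0.2412, 0.1025]
tcp_rot: [0.706, 0.053, -0.052, -0.704]
force: [-0.2, 0.9, -1.8]
opening: 0.0153
[0.01250482 0.20782966 0.00045592] [-0.23044385  0.89595641 -1.8138784 ] [ 0.50121504 -0.24123222  0.10250147]
```

View pics/w3.png

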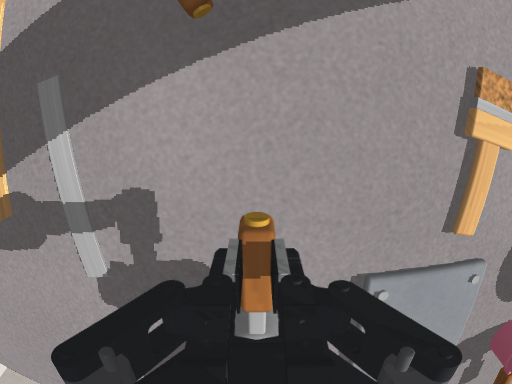

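Run:
```python
from h import *; from plant import *
s=state(); print(togo(s,[0.505,0.019,0.118],-30))
```

```text
(array([ 42.3, -16.8, 256.5,  38.5]), np.float64(8.466695161341057))
```

```bash
python3 -m handwheel '[[0,-8,8,0],[0,-17,25,2],[4,-17,50,5],[8,-17,75,9],[13,-17,100,13],[18,-17,125,18],[23,-17,150,22],[28,-17,175,27],[33,-17,200,31],[37,-17,222,35],[40,-17,240,37],[42,-17,252,38.5],[42,-17,256.5,38.5],[42,-17,256.5,38.5],[42,-17,256.5,38.5],[42,-17,256.5,38.5],[42,-17,256.5,38.5]]'
cat > look.py <<'E'
from h import *; from plant import *
import sys
n=sys.argv[1]; s=state(); print(s["t"],s["eef_pos"],tool(s)[1].round(3).tolist(),s["force"],s["ft_torque"])
for c in sys.argv[2:]:
    d=snapshot(c); np.savez(f"{n}{c}.npz",**d,p=s["eef_pos"],q=s["tcp_rot"]); cv2.imwrite(f"pics/{n}{c}.png",d["img"][:,:,::-1])
E
python3 look.py a top scene
python3 - <<'E'
import cv2
for n,(x0,y0,x1,y1) in {"top":(220,90,320,240),"scene":(190,150,310,270)}.items():
    a=cv2.imread(f"pics/a{n}.png")[y0:y1,x0:x1]; cv2.imwrite(f"pics/a{n}c.png",cv2.resize(a,None,fx=4,fy=4,interpolation=cv2.INTER_CUBIC))
E
```

```text
t: 6.8
eef_pos: [0.5047, 0.018, 0.1182]
tcp_rot: [0.684, -0.183, 0.184, -0.682]
force: [-0.3, -0.5, -1.6]
opening: 0.0153
6.8 [0.50474522 0.01804538 0.11818386] [[0.865, 0.0, 0.501], [-0.501, -0.003, 0.865], [0.002, -1.0, -0.002]] [-0.32868482 -0.50361736 -1.56058916] [ 0.07594626  0.13744458 -0.00218465]
```

View pics/atopc.png

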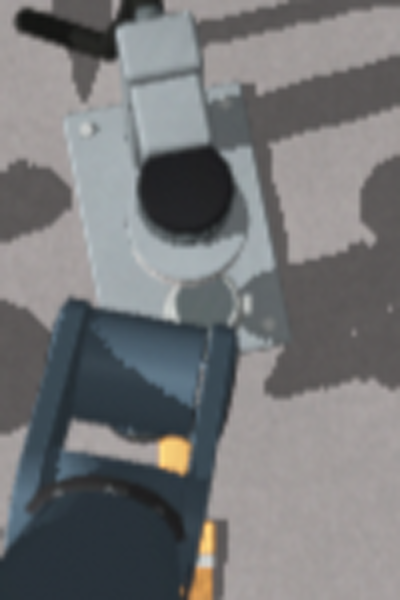

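View pics/ascenec.png

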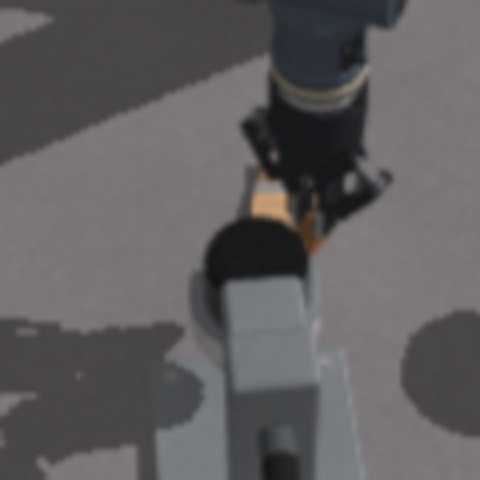

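The cup's rim shows at crop (205,300) just in front of the round head flange (lower edge at crop (190,283)), both clear in the same top view. I'll measure both there.

Run:
```python
from h import *
from scipy.optimize import least_squares
def fit(P,nm,r0=None):
    f=(lambda q:np.hypot(P[:,0]-q[0],P[:,1]-q[1])-(r0 or q[2]))
    s=least_squares(f,[P[:,0].mean(),P[:,1].mean(),.05],loss="huber",f_scale=.001).x; print(nm,len(P),s.round(4),"res",np.sqrt(np.median(f(s)**2)).round(5)); return s
for n in ("top0","atop"):
    d=dict(np.load(n+".npz")); C=cloud(d); z=C[...,2]; im=d["img"].astype(int).sum(-1)
    m=np.zeros(z.shape,bool); m[110:165,245:292]=1; fm=m&(z>.222)&(z<.237)&(im>200)
    n_,lab,st,_=cv2.connectedComponentsWithStats(fm.astype(np.uint8)); k=1+st[1:,4].argmax(); fm=lab==k; print(st[k],np.median(z[fm]))
    e=[]
    for u in np.nonzero(fm.any(0))[0]:
        v=np.nonzero(fm[:,u])[0].max(); e.append((u,v+.5))
    for v in np.nonzero(fm.any(1))[0]:
        uu=np.nonzero(fm[v])[0]; e.append((uu.min()-.5,v)); e.append((uu.max()+.5,v))
    e=np.array(e); P=ray(d,e,.2295)[:,:2]; 
    P=P[P[:,0]<.655]; 
    s=fit(P,n+" flange"); fit(P[np.abs(np.hypot(*(P-s[:2]).T)-s[2])<.004],n+" r48",.048)
# cup
d=dict(np.load("atop.npz")); C=cloud(d); z=C[...,2]; im=d["img"].astype(int)
m=np.zeros(z.shape,bool); m[155:175,258:285]=1; cm=m&(z>.14)&(z<.18)
v,u=np.nonzero(cm); print("cup z", np.percentile(z[cm],[5,50,95]),len(u))
A=np.c_[C[cm][:,:2]-C[cm][:,:2].mean(0),np.ones(len(u))]; print("plane",np.linalg.lstsq(A,z[cm],rcond=None)[0])
P=ray(d,np.c_[u,v],.159)[:,:2]; print(P.mean(0),P.min(0),P.max(0))
a=cv2.resize(d["img"][140:185,245:295],None,fx=12,fy=12,interpolation=cv2.INTER_CUBIC); cv2.imwrite("pics/atopcc.png",a[:,:,::-1])
```

```text
[252 137  30  24 295] 0.22994393595238516
top0 flange 70 [ 0.6421 -0.016   0.0476] res 0.00054
top0 r48 70 [ 0.6426 -0.016   0.05  ] res 0.00055
[252 137  30  24 298] 0.2295470969821013
atop flange 70 [ 0.642  -0.016   0.0476] res 0.00048
atop r48 70 [ 0.6425 -0.016   0.05  ] res 0.00053
cup z [0.1493988  0.15638025 0.16053874] 198
plane [-0.01812149  0.04341844  0.15587749]
[ 0.58572047 -0.03440752] [ 0.56170807 -0.06839077] [ 0.60828613 -0.00215622]
```

View pics/atopcc.png

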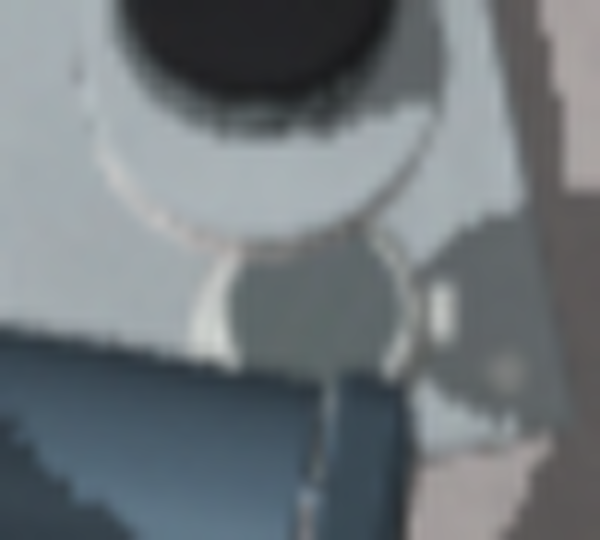

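Run:
```python
from h import *
d=dict(np.load("atop.npz")); print(ray(d,[[271.1-.5,140+310/12-.5],[263.5,165],[277.8,165]],.159))
p=np.array([.5047,.0180]);
for ang in(-30.1,): t=np.radians(ang); print(p+.0935*np.array([np.cos(t),np.sin(t)]))
C=cloud(d)
for v in range(160,171): print(v,[round(float(C[v,u,2]),4) for u in range(262,281)])
print(ray(d,[[271,168]],.159))
```

```text
[[ 0.58722496 -0.03065186  0.159     ]
 [ 0.5884105  -0.00715989  0.159     ]
 [ 0.58825852 -0.05447824  0.159     ]]
[ 0.58559166 -0.02889125]
160 [0.2017, 0.2068, 0.2155, 0.218, 0.2253, 0.2233, 0.2221, 0.2141, 0.2064, 0.1974, 0.1934, 0.1554, 0.1591, 0.152, 0.1582, 0.1563, 0.0149, 0.0115, 0.0108]
161 [0.0056, 0.151, 0.1942, 0.1935, 0.1978, 0.1956, 0.1977, 0.1918, 0.1541, 0.1586, 0.1595, 0.1551, 0.1546, 0.1565, 0.1594, 0.1568, 0.1579, 0.0164, 0.0125]
162 [0.1272, 0.1522, 0.1556, 0.1592, 0.1605, 0.1537, 0.1597, 0.1551, 0.1564, 0.1555, 0.1557, 0.1548, 0.1594, 0.155, 0.1513, 0.1554, 0.1599, 0.011, 0.0151]
163 [0.1265, 0.1592, 0.1621, 0.1579, 0.1525, 0.1576, 0.1546, 0.1564, 0.1586, 0.1618, 0.1562, 0.1564, 0.157, 0.1579, 0.1556, 0.1537, 0.1574, 0.1474, 0.0158]
164 [0.1527, 0.1563, 0.1561, 0.1568, 0.1553, 0.1567, 0.1571, 0.1586, 0.1507, 0.1584, 0.1574, 0.1583, 0.1579, 0.1606, 0.1575, 0.1554, 0.1554, 0.1567, 0.1494]
165 [0.1536, 0.1565, 0.1576, 0.1584, 0.1563, 0.1549, 0.158, 0.155, 0.1543, 0.1602, 0.1581, 0.1556, 0.156, 0.1572, 0.1566, 0.1577, 0.1529, 0.1502, 0.1461]
166 [0.155, 0.1597, 0.1588, 0.1562, 0.1484, 0.1547, 0.1586, 0.1534, 0.1559, 0.1605, 0.1568, 0.1529, 0.1578, 0.154, 0.1543, 0.1569, 0.1549, 0.1537, 0.1497]
167 [0.1517, 0.1567, 0.161, 0.1571, 0.1573, 0.1548, 0.1578, 0.1573, 0.1506, 0.1613, 0.1566, 0.1561, 0.1607, 0.1519, 0.1538, 0.1583, 0.1598, 0.1544, 0.153]
168 [0.1509, 0.1574, 0.1579, 0.1571, 0.1529, 0.162, 0.1576, 0.1584, 0.1567, 0.158, 0.1587, 0.1553, 0.1578, 0.1577, 0.1591, 0.1556, 0.1573, 0.1564, 0.1528]
169 [0.1437, 0.1567, 0.1551, 0.1512, 0.1604, 0.1531, 0.1534, 0.1578, 0.1543, 0.1578, 0.1591, 0.1603, 0.1545, 0.1567, 0.1589, 0.1607, 0.1605, 0.1494, 0.1172]
170 [0.4342, 0.1568, 0.1589, 0.1547, 0.1596, 0.157, 0.159, 0.1592, 0.1553, 0.1564, 0.1595, 0.1521, 0.1553, 0.1615, 0.1564, 0.1592, 0.1583, 0.1288, 0.0172]
[[ 0.57834397 -0.03193815  0.159     ]]
```

Run:
```python
from h import *; from plant import *
s=state(); print(togo(s,[0.5625,0.0323,0.140],-30))
```

```text
(array([ 42.9, -21.8,  41.2,  -0.1]), np.float64(-30.099121815291895))
```

```bash
python3 -m handwheel '[[6,0,6,0],[15,0,14,0],[24,0,23,0],[33,0,32,0],[40,0,38,0],[43,-5,41,0],[43,-12,41,0],[43,-18,41,0],[43,-22,41,0],[43,-22,41,0],[43,-22,41,0],[43,-22,41,0]]'
python3 look.py b top
python3 - <<'E'
import cv2
from h import *; from plant import *
a=cv2.imread("pics/btop.png")[100:220,220:320]; cv2.imwrite("pics/btopc.png",cv2.resize(a,None,fx=5,fy=5,interpolation=cv2.INTER_CUBIC))
print(togo(state(),[0.5625,0.0323,0.140],-30))
E
```

```text
t: 7.9
eef_pos: [0.562, 0.0321, 0.1403]
tcp_rot: [0.684, -0.183, 0.184, -0.682]
force: [-0.6, -0.6, -2.2]
opening: 0.015
7.9 [0.56200663 0.03205165 0.14029786] [[0.865, 0.0, 0.502], [-0.502, -0.003, 0.865], [0.002, -1.0, -0.003]] [-0.5614115  -0.58799125 -2.17210448] [ 0.08747524  0.11559949 -0.01612337]
(array([ 0.3,  0.1,  0.5, -0.1]), np.float64(-30.110084151286035))
```

View pics/btopc.png

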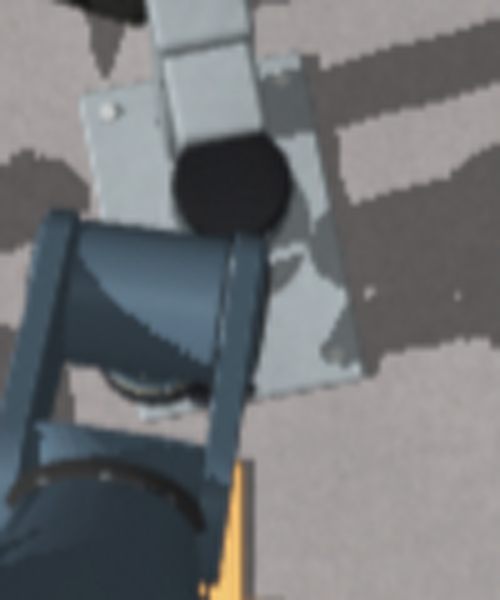

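The wrist link sits in front of the dark cap at (232,185), no contact. Rising slowly now.

```bash
python3 - <<'E'
from h import *
d=dict(np.load("btop.npz")); C=cloud(d); print(C[100+48:100+80:4,220+50,:].round(3))
E
python3 -m handwheel '[[0,-2,0,0],[0,-4,0,0],[0,-6,0,0],[0,-8,0,0],[0,-9,0,0],[0,-10,0,0],[0,-10,0,0]]'; python3 -m handwheel '[[0,-1,0,0],[0,-2,0,0],[0,-2,0,0]]';python3 -m handwheel '[[0,-1,0,0],[0,-2,0,0],[0,-2,0,0]]'
```

```text
[[ 0.587 -0.021  0.475]
 [ 0.575 -0.02   0.486]
 [ 0.563 -0.02   0.494]
 [ 0.553 -0.02   0.498]
 [ 0.542 -0.02   0.505]
 [ 0.536 -0.02   0.48 ]
 [ 0.527 -0.021  0.469]
 [ 0.568 -0.032  0.013]]
t: 8.53
eef_pos: [0.5622, 0.0321, 0.1504]
tcp_rot: [0.684, -0.183, 0.184, -0.682]
force: [-0.5, -0.6, -1.4]
opening: 0.0149
t: 8.78
eef_pos: [0.5623, 0.0321, 0.1526]
tcp_rot: [0.684, -0.183, 0.184, -0.682]
force: [-0.2, -0.8, -2.5]
opening: 0.0151
t: 9.03
eef_pos: [0.5625, 0.0321, 0.1548]
tcp_rot: [0.684, -0.183, 0.184, -0.682]
force: [0.1, 0.6, -1.6]
opening: 0.0151
```

```bash
python3 -m handwheel '[[0,-1,0,0],[0,-1,0,0],[0,-1,0,0]]'; python3 -m handwheel '[[0,-1,0,0],[0,-1,0,0],[0,-1,0,0]]';python3 -m handwheel '[[0,-1,0,0],[0,-1,0,0],[0,-1,0,0]]'
```

```text
t: 9.28
eef_pos: [0.5625, 0.0321, 0.1559]
tcp_rot: [0.684, -0.183, 0.184, -0.682]
force: [-0.6, 0.1, -2.3]
opening: 0.0152
t: 9.53
eef_pos: [0.5624, 0.0321, 0.1568]
tcp_rot: [0.684, -0.183, 0.184, -0.682]
force: [0.3, 0.1, -2.1]
opening: 0.0151
t: 9.78
eef_pos: [0.5622, 0.0322, 0.1577]
tcp_rot: [0.684, -0.183, 0.184, -0.682]
force: [0.5, -0.1, -2.9]
opening: 0.0151
```

```bash
python3 -m handwheel '[[0,-1,0,0],[0,-1,0,0],[0,-1,0,0]]'; python3 -m handwheel '[[0,-1,0,0],[0,-1,0,0],[0,-1,0,0]]'; python3 -c "
from plant import *; s=state(); print(s['force'],s['ft_torque'],s['tcp_rot'])"
```

```text
t: 10.03
eef_pos: [0.562, 0.0323, 0.1584]
tcp_rot: [0.684, -0.183, 0.184, -0.682]
force: [0.3, 0.5, -4.9]
opening: 0.015
t: 10.28
eef_pos: [0.5618, 0.0324, 0.1592]
tcp_rot: [0.684, -0.184, 0.184, -0.682]
force: [0.1, 0.5, -6.2]
opening: 0.0149
[ 0.130143    0.51348813 -6.21555844] [0.26428926 0.23675369 0.07059257] [ 0.68379994 -0.18366326  0.18359607 -0.6818929 ]
```

Contact is felt (about 4 N up) at the height where the lugs meet the collar. Now sweep counter-clockwise in 4° steps under light pressure.

```bash
cat > st.py <<'E'
from h import *; from plant import *
s=state(); p,M=tool(s); th=np.arctan2(M[1,0],M[0,0]); r=.0935
print("yaw",np.degrees(th).round(2),"a",(np.degrees(th)-11).round(1),"z",p[2].round(4),"axis",(p[:2]+r*np.array([np.cos(th),np.sin(th)])).round(4),"F tool",(M.T@s["force"]).round(1),"T tool",(M.T@s["ft_torque"]).round(3))
E
python3 -m handwheel '[[0,-1,-0.8,-0.5],[0,-1,-1.6,-1],[0.1,-1.2,-2.4,-1.5],[0.1,-1.2,-3.3,-2],[0.1,-1.2,-4.1,-2.5],[0.2,-1.2,-4.9,-3],[0.2,-1.2,-5.7,-3.5],[0.2,-1.2,-6.5,-4],[0.2,-1.2,-6.5,-4]]'; python3 st.py
```

```text
t: 11.03
eef_pos: [0.5585, 0.0265, 0.1604]
tcp_rot: [0.69, -0.16, 0.159, -0.688]
force: [1.4, 2.4, -6.9]
opening: 0.015
yaw -26.09 a -37.1 z 0.1604 axis [ 0.6424 -0.0146] F tool [0.1 6.8 2.8] T tool [ 0.353 -0.192  0.408]
```

```bash
python3 -m handwheel '[[0.2,-0.6,-0.8,-0.5],[0.4,-0.8,-1.6,-1],[0.6,-0.8,-2.4,-1.5],[0.7,-0.8,-3.3,-2],[0.7,-0.8,-4.1,-2.5],[0.8,-0.8,-4.9,-3],[0.8,-0.8,-5.7,-3.5],[0.8,-0.8,-6.5,-4],[0.8,-0.8,-6.5,-4]]'; python3 st.py
```

```text
t: 11.78
eef_pos: [0.5561, 0.0202, 0.1611]
tcp_rot: [0.695, -0.136, 0.135, -0.693]
force: [0.9, 3.0, -7.8]
opening: 0.0149
yaw -22.06 a -33.1 z 0.1611 axis [ 0.6427 -0.015 ] F tool [-0.3  7.8  3.2] T tool [ 0.423 -0.177  0.626]
```

```bash
python3 -m handwheel '[[0.2,-0.2,-0.8,-0.5],[0.4,-0.3,-1.6,-1],[0.6,-0.3,-2.4,-1.5],[0.7,-0.3,-3.3,-2],[0.7,-0.3,-4.1,-2.5],[0.8,-0.3,-4.9,-3],[0.8,-0.3,-5.7,-3.5],[0.8,-0.3,-6.5,-4],[0.8,-0.3,-6.5,-4]]'; python3 st.py
```

```text
t: 12.53
eef_pos: [0.5543, 0.0131, 0.1619]
tcp_rot: [0.7, -0.111, 0.11, -0.697]
force: [-2.5, 0.6, -3.4]
opening: 0.0153
yaw -18.03 a -29.0 z 0.1619 axis [ 0.6432 -0.0158] F tool [-2.5  3.4 -0.2] T tool [ 0.055 -0.064  0.671]
```

```bash
python3 -m handwheel '[[0.2,-0.5,0,0],[0.3,-1,0,0],[0.3,-1.5,0,0],[0.3,-1.5,0,0],[0.3,-1.5,0,0]]'; python3 st.py
```

```text
t: 12.95
eef_pos: [0.5541, 0.013, 0.1634]
tcp_rot: [0.7, -0.112, 0.11, -0.697]
force: [-2.4, 0.8, -4.7]
opening: 0.0149
yaw -18.04 a -29.0 z 0.1634 axis [ 0.643 -0.016] F tool [-2.5  4.7  0.1] T tool [ 0.016 -0.076  0.891]
```

```bash
python3 look.py c wrist scene
python3 - <<'E'
import cv2,numpy as np
a=cv2.imread("pics/cwrist.png")[180:384,150:400]; b=cv2.imread("pics/w3.png")[180:384,150:400]
cv2.imwrite("pics/cw.png",cv2.resize(np.hstack([b,a]),(800,326)))
E
```

```text
12.95 [0.55407348 0.01295588 0.16338973] [[0.951, -0.003, 0.31], [-0.31, -0.004, 0.951], [-0.001, -1.0, -0.005]] [-2.36767184  0.80552065 -4.65031187] [0.29156328 0.84293051 0.07158932]
```

View pics/cw.png

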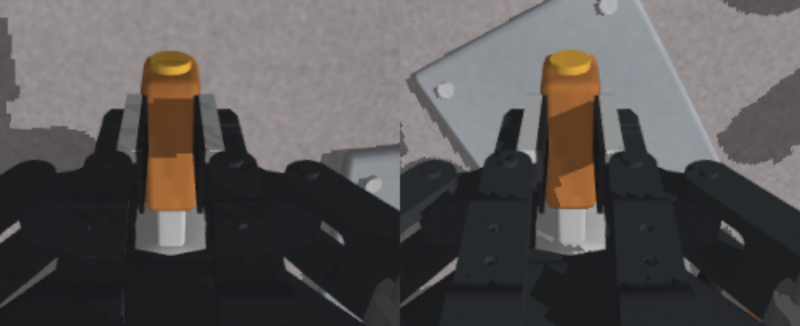

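View pics/cscene.png

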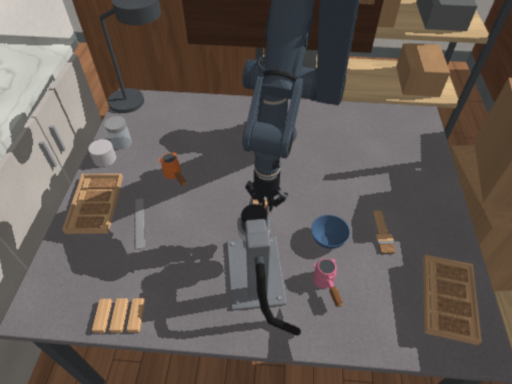

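The handle is still centred in the pads, its outer end slightly up (a small droop of the cup). The loss of turning friction suggests the lugs are in the notches, with the neck leaning 2.5 N on the bore, so I'll ease back in x and rise.

```bash
python3 -m handwheel '[[-0.4,-0.3,0,0],[-0.8,-0.8,0,0],[-0.8,-1.4,0,0],[-0.8,-2,0,0],[-0.8,-2,0,0],[-0.8,-2,0,0]]'; python3 st.py
```

```text
t: 13.55
eef_pos: [0.5538, 0.0131, 0.1654]
tcp_rot: [0.7, -0.111, 0.11, -0.697]
force: [0.3, 0.9, -5.4]
opening: 0.015
yaw -18.03 a -29.0 z 0.1654 axis [ 0.6427 -0.0158] F tool [-0.   5.4  1. ] T tool [ 0.058 -0.1    0.61 ]
```

```bash
python3 look.py e wrist >/dev/null
python3 - <<'E'
from h import *
for n in ("w3.npz","cwrist.npz","ewrist.npz"):
    d=dict(np.load(n)); C=wcloud(d); M=R.from_quat(d["q"]).as_matrix(); P=(C-d["p"])@M
    hsv=cv2.cvtColor(d["img"],cv2.COLOR_RGB2HSV); w=np.zeros(hsv.shape[:2],bool); w[215:310,235:280]=1
    m=w&(hsv[...,1]>110)&(abs(P[...,2])<.008)&(abs(P[...,1])<.04)
    Q=P[m]; Q=Q[(Q[:,0]>-.012)&(Q[:,0]<.02)]
    f=np.polyfit(Q[:,0],Q[:,1],1); print(n,len(Q),"slope deg",np.degrees(f[0]),"y0 mm",f[1]*1000, "tail x",np.percentile(P[m][:,0],1))
E
```

```text
w3.npz 1398 slope deg 1.3239665038464146 y0 mm -14.605736993724655 tail x -0.018655701203154167
cwrist.npz 1357 slope deg 3.4515995542875104 y0 mm -14.471333549307268 tail x -0.019294500546914867
ewrist.npz 1351 slope deg 4.417870506142235 y0 mm -14.464842754761479 tail x -0.019415634638969614
```

```bash
python3 -m handwheel '[[0,2,0,0],[0,4,0,0],[0,6,0,0],[0,8,0,0],[0,10,0,0],[0,10,0,0]]' - 120; python3 st.py; python3 look.py f wrist >/dev/null
cat > slope.py <<'E'
from h import *
import sys
for n in sys.argv[1:]:
    d=dict(np.load(n)); C=wcloud(d); M=R.from_quat(d["q"]).as_matrix(); P=(C-d["p"])@M
    hsv=cv2.cvtColor(d["img"],cv2.COLOR_RGB2HSV); w=np.zeros(hsv.shape[:2],bool); w[215:310,235:280]=1
    m=w&(hsv[...,1]>110)&(abs(P[...,2])<.008)&(abs(P[...,1])<.04)
    Q=P[m]; Q=Q[(Q[:,0]>-.012)&(Q[:,0]<.02)]
    f=np.polyfit(Q[:,0],Q[:,1],1); g=np.polyfit(Q[:,0],Q[:,2],1); print(n,len(Q),"slope deg",np.degrees(f[0]).round(2),"y0 mm",(f[1]*1000).round(2), "yaw",np.degrees(g[0]).round(2))
E
python3 slope.py fwrist.npz
```

```text
t: 14.1
eef_pos: [0.5545, 0.0127, 0.1554]
tcp_rot: [0.7, -0.111, 0.111, -0.697]
force: [0.2, -0.2, -1.7]
opening: 0.0143
yaw -18.05 a -29.0 z 0.1554 axis [ 0.6434 -0.0162] F tool [ 0.3  1.7 -0.2] T tool [-0.026 -0.023  0.177]
fwrist.npz 1429 slope deg 1.37 y0 mm -14.71 yaw 0.01
```

The droop is elastic (slope back to 1.37°). The torque lever says the near lug found its notch while the far lugs were caught, which points to imperfect centring. I'll probe the bore sideways with light touches.

```bash
python3 -m handwheel '[[0,-1,0,0],[1,-1,0,0],[1,-1,0,0],[1,-1,0,0]]'; python3 st.py;  python3 -m handwheel '[[1,0,0,0],[1,0,0,0],[1,0,0,0]]'; python3 st.py; python3 -m handwheel '[[1,0,0,0],[1,0,0,0],[1,0,0,0]]'; python3 st.py
```

```text
t: 14.48
eef_pos: [0.555, 0.0125, 0.1564]
tcp_rot: [0.7, -0.111, 0.111, -0.697]
force: [-1.3, 0.4, -2.3]
opening: 0.0144
yaw -18.05 a -29.1 z 0.1564 axis [ 0.6439 -0.0164] F tool [-1.4  2.3  0. ] T tool [ 0.001 -0.048  0.449]
t: 14.73
eef_pos: [0.5553, 0.0125, 0.1562]
tcp_rot: [0.7, -0.112, 0.11, -0.697]
force: [-2.0, 1.3, -2.1]
opening: 0.0149
yaw -18.05 a -29.0 z 0.1562 axis [ 0.6442 -0.0165] F tool [-2.3  2.1  0.6] T tool [0.081 0.011 0.671]
t: 14.98
eef_pos: [0.5557, 0.0124, 0.156]
tcp_rot: [0.7, -0.112, 0.11, -0.697]
force: [-2.9, 1.9, -2.0]
opening: 0.0146
yaw -18.05 a -29.0 z 0.156 axis [ 0.6446 -0.0166] F tool [-3.3  2.   0.9] T tool [ 0.099 -0.031  0.857]
```

```bash
python3 -m handwheel '[[-1.5,0,0,0],[-3,0,0,0],[-4,0,0,0],[-4,0,0,0],[-4,0,0,0]]'; python3 st.py;  python3 -m handwheel '[[-1,0,0,0],[-1,0,0,0],[-1,0,0,0]]'; python3 st.py; python3 -m handwheel '[[-1,0,0,0],[-1,0,0,0],[-1,0,0,0]]'; python3 st.py
```

```text
t: 15.4
eef_pos: [0.5527, 0.0133, 0.1564]
tcp_rot: [0.7, -0.111, 0.11, -0.697]
force: [-0.5, 0.6, -2.0]
opening: 0.0146
yaw -18.05 a -29.1 z 0.1564 axis [ 0.6416 -0.0157] F tool [-0.6  2.   0.5] T tool [ 0.024 -0.008  0.096]
t: 15.65
eef_pos: [0.5519, 0.0136, 0.1565]
tcp_rot: [0.7, -0.111, 0.111, -0.697]
force: [0.1, 1.0, -2.3]
opening: 0.0149
yaw -18.05 a -29.1 z 0.1565 axis [ 0.6408 -0.0154] F tool [-0.2  2.3  1. ] T tool [-0.033 -0.019  0.133]
t: 15.9
eef_pos: [0.5508, 0.0139, 0.1564]
tcp_rot: [0.7, -0.111, 0.111, -0.697]
force: [-0.1, 0.5, -1.2]
opening: 0.015
yaw -18.05 a -29.1 z 0.1564 axis [ 0.6397 -0.0151] F tool [-0.2  1.2  0.4] T tool [-0.013 -0.045  0.163]
```

```bash
for i in 1 2 ; do python3 -m handwheel '[[-1,0,0,0],[-1,0,0,0],[-1,0,0,0]]' >/dev/null; python3 st.py; done
```

```text
yaw -18.05 a -29.0 z 0.1566 axis [ 0.6391 -0.0148] F tool [ 0.9  2.  -0. ] T tool [ 0.01   0.002 -0.009]
yaw -18.05 a -29.0 z 0.1568 axis [ 0.639  -0.0147] F tool [ 2.5  1.6 -0.3] T tool [-0.034 -0.073 -0.16 ]
```

```bash
python3 -m handwheel '[[1.5,0,0,0],[2.5,0,1,0],[2.5,0,1,0],[2.5,0,1,0]]' >/dev/null; python3 st.py; for i in 1 2 3; do python3 -m handwheel '[[0,0,1,0],[0,0,1,0],[0,0,1,0]]' >/dev/null; python3 st.py; done
```

```text
yaw -18.04 a -29.0 z 0.1566 axis [ 0.6411 -0.0144] F tool [-0.6  2.8  0.2] T tool [ 0.039 -0.032  0.192]
yaw -18.04 a -29.0 z 0.1565 axis [ 0.6412 -0.0133] F tool [-0.5  1.5  0.2] T tool [ 0.018 -0.041  0.193]
yaw -18.03 a -29.0 z 0.1565 axis [ 0.6415 -0.0123] F tool [ 0.4  1.2 -0.4] T tool [0.013 0.037 0.178]
yaw -18.04 a -29.0 z 0.1564 axis [ 0.6416 -0.0115] F tool [ 0.1  2.2 -1. ] T tool [-0.257  0.081  0.206]
```

```bash
python3 -m handwheel '[[0,0,-1.5,0],[0,0,-3,0],[0,0,-4.5,0],[0,0,-4.5,0],[0,0,-4.5,0]]' >/dev/null; python3 st.py; for i in 1 2; do python3 -m handwheel '[[0,0,-1,0],[0,0,-1,0],[0,0,-1,0]]' >/dev/null; python3 st.py; done
```

```text
yaw -18.05 a -29.0 z 0.1565 axis [ 0.6403 -0.0158] F tool [-0.7  2.2 -0.1] T tool [0.013 0.004 0.18 ]
yaw -18.05 a -29.0 z 0.1565 axis [ 0.64   -0.0167] F tool [0.7 2.1 0.4] T tool [ 0.018 -0.002  0.181]
yaw -18.03 a -29.0 z 0.1565 axis [ 0.6397 -0.0173] F tool [-0.2  1.4  2.5] T tool [ 0.292 -0.235  0.225]
```

Bore centre felt at about (0.642, −0.015), within 1.5 mm of the vision estimate. Centre there and rise.

```bash
python3 -m handwheel '[[0.7,0,1.5,0],[1.4,0,3,0],[1.4,0,3,0],[1.4,0,3,0]]' >/dev/null; python3 st.py; for i in 1 2 3; do python3 -m handwheel '[[0,-0.7,0,0],[0,-1.5,0,0],[0,-1.5,0,0],[0,-1.5,0,0]]' >/dev/null; python3 st.py; done
```

```text
yaw -18.03 a -29.0 z 0.1565 axis [ 0.6421 -0.015 ] F tool [0.7 0.9 1.3] T tool [-0.028  0.016  0.16 ]
yaw -18.04 a -29.0 z 0.1581 axis [ 0.6421 -0.0151] F tool [0.4 1.6 0.5] T tool [ 0.017 -0.015  0.167]
yaw -18.04 a -29.0 z 0.1595 axis [ 0.6419 -0.0151] F tool [-0.1  1.4 -0.1] T tool [-0.048 -0.036  0.209]
yaw -18.04 a -29.0 z 0.161 axis [ 0.6418 -0.015 ] F tool [ 0.8  2.3 -0.4] T tool [-0.018 -0.014  0.325]
```

```bash
for i in 1 2; do python3 -m handwheel '[[0,-0.7,0,0],[0,-1.2,0,0],[0,-1.2,0,0],[0,-1.2,0,0]]' >/dev/null; python3 st.py; done; python3 look.py g wrist >/dev/null; python3 slope.py gwrist.npz
```

```text
yaw -18.03 a -29.0 z 0.1621 axis [ 0.6416 -0.015 ] F tool [-0.1  2.2 -0.5] T tool [-0.013 -0.018  0.365]
yaw -18.04 a -29.0 z 0.1632 axis [ 0.6415 -0.015 ] F tool [-0.4  3.9  0.4] T tool [-0.053  0.007  0.402]
gwrist.npz 1381 slope deg 3.35 y0 mm -14.72 yaw -0.16
```

```bash
for i in 1 2; do python3 -m handwheel '[[0,0,-0.8,-0.5],[0,0,-1.6,-1],[0,0,-2.4,-1.5],[0,0,-3.3,-2],[0,0,-3.3,-2]]' >/dev/null; python3 st.py; python3 look.py g$i wrist >/dev/null; python3 slope.py g${i}wrist.npz; done
```

```text
yaw -16.01 a -27.0 z 0.1636 axis [ 0.6419 -0.0152] F tool [-0.1  1.9  0.4] T tool [ 0.002 -0.045  0.176]
g1wrist.npz 1409 slope deg 1.48 y0 mm -14.68 yaw 0.12
yaw -14.02 a -25.0 z 0.1637 axis [ 0.6418 -0.015 ] F tool [-0.3  1.3  0.1] T tool [0.101 0.053 0.223]
g2wrist.npz 1430 slope deg 1.33 y0 mm -14.75 yaw 0.13
```

The droop is gone (slope 1.48°, then 1.33°) at unchanged height: the lugs went in at about a = −27°. Rising further toward the ceiling.

```bash
for i in 1 2 3 4; do python3 -m handwheel '[[0,-0.7,0,0],[0,-1.5,0,0],[0,-2.2,0,0],[0,-2.2,0,0],[0,-2.2,0,0]]' >/dev/null; python3 st.py; done;python3 look.py i wrist >/dev/null; python3 slope.py iwrist.npz
```

```text
yaw -14.03 a -25.0 z 0.1657 axis [ 0.6415 -0.0149] F tool [-0.3  3.1  0.4] T tool [ 0.131 -0.03   0.35 ]
yaw -14.03 a -25.0 z 0.1679 axis [ 0.6413 -0.0149] F tool [-0.7  3.7  1.6] T tool [ 0.103 -0.019  0.334]
yaw -14.03 a -25.0 z 0.1701 axis [ 0.6413 -0.0148] F tool [-0.1  3.3  0.5] T tool [ 0.098 -0.02   0.338]
yaw -14.03 a -25.0 z 0.1723 axis [ 0.6412 -0.0149] F tool [-0.5  4.7  0.1] T tool [0.053 0.033 0.36 ]
iwrist.npz 1393 slope deg 2.71 y0 mm -14.63 yaw -0.26
```

```bash
for i in 1 2; do python3 -m handwheel '[[0.1,-0.7,0,0],[0.2,-1.5,0,0],[0.2,-2.2,0,0],[0.2,-2.2,0,0],[0.2,-2.2,0,0]]' >/dev/null; python3 st.py; done;python3 look.py j wrist >/dev/null; python3 slope.py jwrist.npz
```

```text
yaw -14.03 a -25.0 z 0.1745 axis [ 0.6412 -0.0148] F tool [-1.   4.5  0.4] T tool [0.081 0.01  0.495]
yaw -14.03 a -25.0 z 0.1766 axis [ 0.6411 -0.0148] F tool [-2.1  4.5 -0.1] T tool [ 0.042 -0.006  0.589]
jwrist.npz 1385 slope deg 2.91 y0 mm -14.63 yaw 0.19
```

Cup about 61 mm below the mouth. Turning counter-clockwise now in 10° calls about the felt axis.

```bash
python3 -m handwheel '[[-0.4,0,-1.6,-1],[-0.4,0,-3.3,-2],[-0.4,-0.1,-4.9,-3],[-0.3,-0.1,-6.5,-4],[-0.1,-0.1,-8.1,-5],[0,-0.2,-9.8,-6],[0.2,-0.2,-11.4,-7],[0.4,-0.2,-13,-8],[0.6,-0.2,-14.6,-9],[0.9,-0.2,-16.2,-10],[0.9,-0.2,-16.2,-10]]' >/dev/null; python3 st.py
```

```text
yaw -3.98 a -15.0 z 0.1768 axis [ 0.6406 -0.0149] F tool [0.8 4.9 1.3] T tool [ 0.192 -0.107  0.287]
```

```bash
python3 -m handwheel '[[0.1,0,-1.6,-1],[0.2,0,-3.3,-2],[0.4,-0.1,-4.9,-3],[0.5,-0.1,-6.5,-4],[0.7,-0.1,-8.1,-5],[0.8,-0.2,-9.8,-6],[1,-0.2,-11.4,-7],[1.2,-0.2,-13,-8],[1.5,-0.2,-14.6,-9],[1.7,-0.2,-16.2,-10],[1.7,-0.2,-16.2,-10]]' >/dev/null; python3 st.py; python3 look.py k wrist >/dev/null; python3 slope.py kwrist.npz
```

```text
yaw 6.06 a -4.9 z 0.1771 axis [ 0.6409 -0.0151] F tool [0.7 4.6 1.5] T tool [ 0.216 -0.121  0.387]
kwrist.npz 1381 slope deg 3.1 y0 mm -14.68 yaw -0.23
```

```bash
for i in 1 2; do python3 -m handwheel '[[0.1,0,-1.6,-1],[0.2,0,-3.3,-2],[0.3,-0.1,-4.9,-3],[0.4,-0.1,-6.5,-4],[0.6,-0.1,-8.1,-5],[0.7,-0.1,-9.8,-6],[0.9,-0.1,-11.4,-7],[1.1,-0.1,-13,-8],[1.3,-0.1,-14.6,-9],[1.6,-0.1,-16.2,-10],[1.6,-0.1,-16.2,-10]]' >/dev/null; python3 st.py; done; python3 look.py l wrist >/dev/null; python3 slope.py lwrist.npz
```

```text
yaw 16.07 a 5.1 z 0.1772 axis [ 0.6412 -0.0153] F tool [-0.8  4.2  0.6] T tool [ 0.159 -0.102  0.301]
yaw 26.12 a 15.1 z 0.1774 axis [ 0.6415 -0.0155] F tool [-0.   5.   0.7] T tool [0.006 0.006 0.323]
lwrist.npz 1389 slope deg 3.23 y0 mm -14.71 yaw 0.01
```

```bash
python3 -m handwheel '[[0,0,-1.6,-1],[0,0,-3.3,-2],[0.1,0,-4.9,-3],[0.2,0,-6.5,-4],[0.3,0,-8.1,-5],[0.5,0,-9.8,-6],[0.5,0,-9.8,-6]]' >/dev/null; python3 st.py; for i in 1 2; do python3 -m handwheel '[[0,0,-0.8,-0.5],[0,0,-1.6,-1],[0,0,-2.4,-1.5],[0,0,-3.3,-2],[0,0,-3.3,-2]]' >/dev/null; python3 st.py; done
```

```text
yaw 32.14 a 21.1 z 0.1773 axis [ 0.6416 -0.0157] F tool [-0.8  3.7  0.2] T tool [0.016 0.024 0.414]
yaw 34.16 a 23.2 z 0.1773 axis [ 0.6414 -0.0161] F tool [-0.6  4.6 -1.1] T tool [-0.059  0.084  0.596]
yaw 36.18 a 25.2 z 0.1772 axis [ 0.641  -0.0165] F tool [-2.6  4.6 -1. ] T tool [-0.085  0.217  0.904]
```

```bash
python3 -m handwheel '[[-0.5,0,0.3,0],[-1,0,0.3,0],[-1,0,-0.5,-0.5],[-1,0,-1.3,-1],[-1,0,-1.3,-1]]' >/dev/null; python3 st.py; python3 -m handwheel '[[0,0,-0.8,-0.5],[0,0,-1.6,-1],[0,0,-1.6,-1]]' >/dev/null; python3 st.py; python3 look.py m wrist >/dev/null; python3 slope.py mwrist.npz
```

```text
yaw 37.18 a 26.2 z 0.1774 axis [ 0.6406 -0.0166] F tool [ 1.3  4.4 -1.1] T tool [-0.067  0.299  0.183]
yaw 38.17 a 27.2 z 0.1772 axis [ 0.6402 -0.0162] F tool [0.5 5.5 0.7] T tool [0.195 0.489 0.243]
mwrist.npz 1400 slope deg 2.83 y0 mm -14.77 yaw 0.23
```

```bash
python3 -m handwheel '[[0,0,-0.8,-0.5],[0,0,-0.8,-0.5],[0,0,-0.8,-0.5]]' >/dev/null; python3 st.py; python3 st.py
```

```text
yaw 38.63 a 27.6 z 0.1772 axis [ 0.64   -0.0158] F tool [1.  3.5 1.8] T tool [0.386 0.546 0.27 ]
yaw 38.63 a 27.6 z 0.1772 axis [ 0.64   -0.0158] F tool [1.  3.5 1.8] T tool [0.386 0.546 0.27 ]
```

The twist resistance grows to about 0.55–0.7 N m, so this is the turning stop. Backing off to the pocket's centre and letting down.

```bash
python3 -m handwheel '[[0,0,1.6,1],[0.1,0,3.3,2],[0.1,0,4.9,3],[0.2,0,6.5,4],[0.3,0,8.1,5],[0.3,0,8.1,5]]' >/dev/null; python3 st.py; for i in 1 2; do python3 -m handwheel '[[0,1,0,0],[0,2,0,0],[0,2,0,0],[0,2,0,0]]' >/dev/null; python3 st.py; done; python3 look.py n wrist >/dev/null; python3 slope.py nwrist.npz
```

```text
yaw 33.61 a 22.6 z 0.1772 axis [ 0.64   -0.0157] F tool [-0.1  4.5 -2.9] T tool [-0.236  0.096  0.351]
yaw 33.61 a 22.6 z 0.1752 axis [ 0.6401 -0.0157] F tool [ 0.1  5.2 -1.9] T tool [-0.256  0.12   0.295]
yaw 33.61 a 22.6 z 0.1732 axis [ 0.6402 -0.0157] F tool [ 0.5  4.  -1. ] T tool [-0.066  0.096  0.235]
nwrist.npz 1404 slope deg 2.62 y0 mm -14.76 yaw 0.19
```

```bash
for i in 1 2 3 4; do python3 -m handwheel '[[0,0.5,-0.1,0],[0,1.2,-0.2,0],[0,1.2,-0.2,0],[0,1.2,-0.2,0]]' >/dev/null; python3 st.py; done; python3 look.py o wrist >/dev/null; python3 slope.py owrist.npz
```

```text
yaw 33.61 a 22.6 z 0.1723 axis [ 0.6405 -0.0158] F tool [ 1.2  3.5 -0.4] T tool [-0.082  0.035  0.069]
yaw 33.61 a 22.6 z 0.1713 axis [ 0.6408 -0.0158] F tool [0.3 0.5 0.5] T tool [-0.041  0.014  0.016]
yaw 33.61 a 22.6 z 0.1702 axis [ 0.641  -0.0158] F tool [ 1.7 -0.6  0.2] T tool [ 0.081 -0.062 -0.132]
yaw 33.62 a 22.6 z 0.1692 axis [ 0.6413 -0.0159] F tool [ 1.8 -1.7  1.5] T tool [ 0.187 -0.052 -0.203]
owrist.npz 1456 slope deg -0.09 y0 mm -14.79 yaw 0.38
```

Support was felt at about 63.5 mm below the mouth, the ridge height rather than the pocket's (67). The pocket lies further round, so I'll lift slightly and turn on.

```bash
python3 -m handwheel '[[0,-1,0,0],[0,-2.5,0,0],[0,-4,-0.8,-0.5],[0,-4,-1.6,-1],[0,-4,-2.4,-1.5],[0,-4,-3.3,-2],[0,-4,-3.3,-2]]' >/dev/null; python3 st.py;  python3 look.py p wrist >/dev/null; python3 slope.py pwrist.npz; for i in 1 2 3; do python3 -m handwheel '[[0,0.5,0,0],[0,1.2,0,0],[0,1.2,0,0],[0,1.2,0,0]]' >/dev/null; python3 st.py; done; python3 look.py q wrist >/dev/null; python3 slope.py qwrist.npz
```

```text
yaw 35.62 a 24.6 z 0.1726 axis [ 0.6405 -0.016 ] F tool [-1.4  3.5  0.6] T tool [0.091 0.162 0.372]
pwrist.npz 1426 slope deg 2.0 y0 mm -14.76 yaw 0.38
yaw 35.62 a 24.6 z 0.1715 axis [ 0.6408 -0.0161] F tool [0.6 3.5 0.1] T tool [0.015 0.126 0.254]
yaw 35.62 a 24.6 z 0.1704 axis [ 0.6409 -0.0162] F tool [ 0.   2.5 -0.9] T tool [-0.012  0.143  0.131]
yaw 35.61 a 24.6 z 0.1693 axis [ 0.6412 -0.0164] F tool [-0.7  1.8 -0.3] T tool [-0.071  0.113  0.127]
qwrist.npz 1424 slope deg 0.84 y0 mm -14.75 yaw 0.22
```

```bash
for i in 1 2 3 4; do python3 -m handwheel '[[0,0.5,0,0],[0,1,0,0],[0,1,0,0],[0,1,0,0]]' >/dev/null; python3 st.py; done; python3 look.py r wrist >/dev/null; python3 slope.py rwrist.npz
```

```text
yaw 35.61 a 24.6 z 0.1684 axis [ 0.6414 -0.0164] F tool [-0.3  1.2 -0.7] T tool [-0.026  0.171  0.112]
yaw 35.61 a 24.6 z 0.1675 axis [ 0.6415 -0.0164] F tool [-0.7  1.3  0.3] T tool [-0.077  0.077  0.051]
yaw 35.62 a 24.6 z 0.1666 axis [ 0.6417 -0.0164] F tool [-0.7  1.2 -0.7] T tool [ 0.015  0.104 -0.042]
yaw 35.61 a 24.6 z 0.1661 axis [ 0.6418 -0.0164] F tool [-1.9 -3.7  1.3] T tool [0.126 0.042 0.087]
rwrist.npz 1451 slope deg -0.49 y0 mm -14.78 yaw 0.27
```

```bash
python3 -m handwheel '[[0,-0.6,0,0],[0,-0.6,0,0],[0,-0.6,1.6,1],[0,-0.6,3.2,2],[0,-0.6,3.2,2]]' >/dev/null; python3 st.py; python3 -m handwheel '[[0,0,-1.6,-1],[0,0,-3.3,-2],[0,0,-4.9,-3],[0,0,-4.9,-3]]' >/dev/null; python3 st.py; python3 look.py s wrist >/dev/null; python3 slope.py swrist.npz
```

```text
yaw 33.56 a 22.6 z 0.1664 axis [ 0.6419 -0.0167] F tool [-0.4  0.9 -1. ] T tool [-0.278  0.098  0.096]
yaw 36.59 a 25.6 z 0.1663 axis [ 0.6418 -0.0167] F tool [1.1 0.1 0.1] T tool [ 0.021  0.164 -0.146]
swrist.npz 1444 slope deg -0.45 y0 mm -14.78 yaw 0.5
```

```bash
python3 -m handwheel '[[0,0,0,0],[0,0,0,0],[0,0,0,0],[0,0,0,0]]' - 20; python3 st.py; python3 -m handwheel '[[0,0,0,0],[0,0,0,0],[0,0,0,0],[0,0,0,0],[0,0,0,0],[0,0,0,0]]' 0.6 20;  python3 st.py; python3 look.py t wrist; python3 slope.py twrist.npz
```

```text
t: 36.93
eef_pos: [0.5667, -0.0723, 0.1664]
tcp_rot: [0.672, 0.221, -0.222, -0.671]
force: [0.3, -0.1, -0.8]
opening: 0.015
yaw 36.55 a 25.6 z 0.1664 axis [ 0.6419 -0.0166] F tool [ 0.2  0.8 -0.3] T tool [ 0.012  0.123 -0.119]
t: 37.43
eef_pos: [0.5668, -0.0724, 0.1664]
tcp_rot: [0.672, 0.221, -0.222, -0.671]
force: [-0.1, -0.3, -0.8]
opening: 0.0513
yaw 36.56 a 25.6 z 0.1664 axis [ 0.6419 -0.0167] F tool [-0.3  0.8 -0.2] T tool [ 0.011  0.03  -0.009]
37.4333 [ 0.56675062 -0.0723717   0.16636703] [[0.803, -0.001, -0.596], [0.596, -0.003, 0.803], [-0.002, -1.0, -0.002]] [-0.10760377 -0.3177243  -0.80800698] [ 0.01476873 -0.0008526  -0.02975866]
twrist.npz 1513 slope deg -0.39 y0 mm -14.44 yaw 0.22
```

View pics/twrist.png

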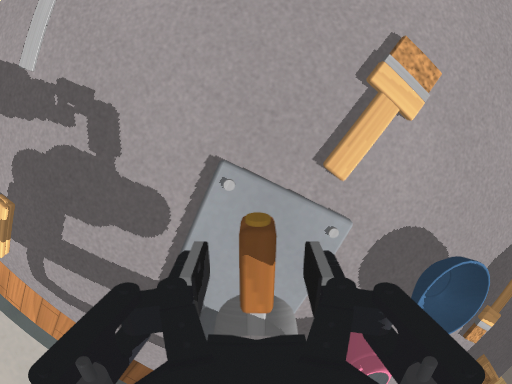

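The handle is free between the opened fingers at (258,262) and the cup stays up. Withdraw outward along the handle, then check height.

```bash
python3 -m handwheel '[[-8,-2,0,0],[-20,-4,0,0],[-35,-6,0,0],[-50,-10,0,0],[-65,-20,0,0],[-75,-35,0,0],[-80,-60,0,0],[-80,-80,0,0],[-80,-80,0,0],[-80,-80,0,0],[-80,-80,0,0]]' 0.8; python3 look.py u wrist top scene
```

```text
t: 38.4
eef_pos: [0.5013, -0.12, 0.2463]
tcp_rot: [0.672, 0.221, -0.222, -0.671]
force: [-0.4, 0.1, -0.2]
opening: 0.0685
38.4 [ 0.50129464 -0.12000825  0.24627259] [[0.804, -0.002, -0.595], [0.595, -0.003, 0.804], [-0.003, -1.0, -0.001]] [-0.39583223  0.0523918  -0.17312188] [-0.00677236 -0.04714834  0.02629277]
```

View pics/uwrist.png

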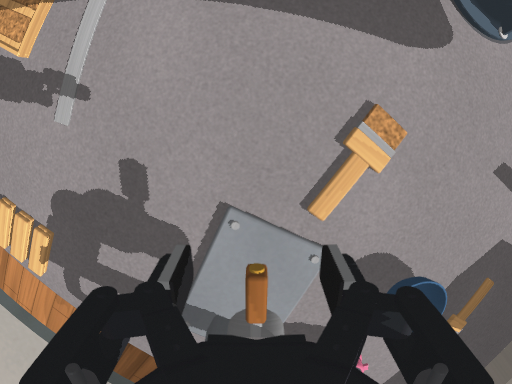

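View pics/utop.png

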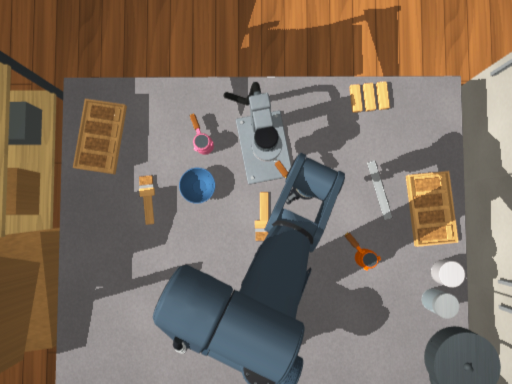

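```bash
python3 -m handwheel '[[0,-20,0,0],[10,-45,0,0],[25,-70,0,0],[40,-78,0,0],[50,-78,0,0],[57,-78,0,0],[57,-78,0,0],[57,-78,0,0],[57,-78,0,0]]' 1; python3 look.py v wrist
python3 - <<'E'
from h import *
for n,(x0,y0,x1,y1),zr in (("w2.npz",(225,160,280,230),(.05,.07)),("vwrist.npz",(210,150,300,300),(.16,.2))):
    d=dict(np.load(n)); C=wcloud(d); z=C[...,2]; hsv=cv2.cvtColor(d["img"],cv2.COLOR_RGB2HSV)
    w=np.zeros(z.shape,bool); w[y0:y1,x0:x1]=1; m=w&(hsv[...,1]>110)&(z>zr[0])&(z<zr[1])
    P=C[m]; v,u=np.nonzero(m); k=P[:,2]>np.percentile(P[:,2],30)-.001
    ev,V=np.linalg.eigh(np.cov(P[:,:2].T)); ax=V[:,1]*np.sign(V[0,1]); t=(P[:,:2]-P[:,:2].mean(0))@ax
    top=[]
    e=np.linspace(-.02,.02,9); 
    for a,b in zip(e[:-1],e[1:]): top.append(np.percentile(P[(t>a)&(t<b),2],75))
    print(n,m.sum(),P.mean(0).round(4),"yaw",np.degrees(np.arctan2(ax[1],ax[0])).round(2),"z pct",np.percentile(P[:,2],[50,75,95]).round(4),"slope deg",np.degrees(np.polyfit((e[:-1]+e[1:])/2,top,1)[0]).round(2),"len",np.ptp(t).round(4))
    cv2.imwrite("pics/x_"+n[:-4]+".png",d["img"][:,:,::-1])
E
```

```text
t: 39.3
eef_pos: [0.5464, -0.0854, 0.3216]
tcp_rot: [-0.671, -0.219, 0.224, 0.672]
force: [0.2, -0.0, -0.7]
opening: 0.0857
39.3 [ 0.54642292 -0.08541144  0.32162253] [[0.803, -0.007, -0.595], [0.595, -0.001, 0.803], [-0.006, -1.0, 0.003]] [ 0.21273946 -0.0143671  -0.73791973] [-0.03044018  0.00053278 -0.0663166 ]
w2.npz 915 [ 0.5118 -0.2405  0.0574] yaw 9.05 z pct [0.0577 0.0583 0.0589] slope deg -0.13 len 0.0569
vwrist.npz 948 [ 0.5725 -0.0667  0.1795] yaw 35.95 z pct [0.1806 0.1813 0.182 ] slope deg 0.01 len 0.0571
```

View pics/vwrist.png

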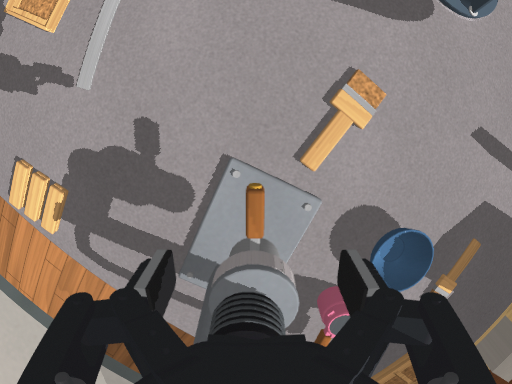

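Handle-top height is 123.0 mm above its table value, so the cup is 67.0 mm below the mouth. It is level at a ≈ 25° and hangs free of the opened fingers, which are well clear of everything.

Run:
```python
from plant import *
print(close_job())
```

```text
the job is handed in; nothing more can be done
None
```

The steel dust cup is hanging locked in the head, released, with its handle turned to the right of the front. The job is handed in; it took about 39 s of the 72 s.

**What I did:**
- I took the steel cup by its handle, about 10 mm outward of the grip centre.
- The lugs first caught under the collar. I felt for the bore's centre sideways, and they went in at about a = −27°.
- I raised the cup to about 61 mm below the mouth and turned it until the twist rose to about 0.5–0.7 N m, well under the 1.5 N m limit.
- The first let-down rested on the ridge at 63.5 mm, so I lifted slightly, turned 2° further and let it down into the pocket.

**Last checks:**
- **Height:** 67.0 mm below the mouth, from the handle top seen by the wrist camera now and on the table.
- **Tilt and turn:** about 0° of tilt along the handle, and a ≈ 25°.
- **Gripper:** free of the cup and well clear of everything.
- **Bystanders:** in the last top view the bowl, brushes and straightedge look unmoved. I judged this by eye and did not measure it.

**Disagreement:** placing the cup's axis from the last view of the handle puts it about 5 mm from the bore centre I had felt. I took this as camera and mask bias, because the bore allows only about 2.5 mm of play.

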